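# Scrape, clamp and screw down the coin lock

## Robot

A 7-joint arm with a two-finger parallel gripper is mounted at the origin on the work surface. World frame = base frame: x ahead of the robot, y to its left, z up, the work surface at z = 0. Lengths are in mm, angles in degrees, forces in N, time in s.
With the tool pointing down it reaches from about 350 to 900 mm from the base axis. Payload 7.2 kg.
Tool frame: the origin (TCP) lies at the very end of the fingers, on their centre line; the grasp point (between the pads) lies 19 mm behind it; z points along the fingers, y is the direction in which the jaws open and shut (so a half turn about z gives the same grasp; the last joint's range is limited). The gripper opens to 85 mm and grips with 20 to 120 N. Pads are 22 mm wide; open, the fingers measure 114 mm over their backs; the gripper's body (76 mm by 85 mm) begins 54 mm behind the grasp point. The pads swing forward as they close: fully open they stand 13 mm farther back than shut.
Start: joints at [-75.871, 23.554, -0.728, 91.456, 0.321, 64.991, -4.71], TCP at [193.526, 594.287, 231.297] pointing down, gripper open.
Joint ranges: [-169.25, 169.25], [-16.82, 113.86], [-84.01, 82.57], [7.8, 145.47], [-59.2, 239.2], [7.22, 106.19], [-163.78, 163.78]. Speed limits (degrees/s): [136.94, 136.94, 172.46, 172.46, 180, 180, 180].

## Interface

Orientations are given as a 3x3 rotation matrix whose columns are the frame's x, y, z axes.
In Python, from plant import env gives the robot as it stands. The module is installed in compiled form; this text tells all that it offers.
- The arm moves only by the tool carry_out, never from a script. Its argument "rows" is a list of rows, each a list of 6 numbers: the shift along the world's x, y, z in mm, then the turn, a rotation vector about the world's x, y, z in rad. In form: [[x, y, z, rx, ry, rz], ...]. A call has 1 to 5 rows; each row is the pose to reach, as a shift and turn from the pose measured when the call began; what a row does not reach only later rows make up. A row lasts 1/8 s, in which the tool goes at most 62.5 mm and 10.7 degrees, less where a joint would pass 70% of its speed; a pose out of reach is approached as far as the arm can. A call with a gripper value outside its range is refused whole. "hand" is the closure, from 0 (fully open) to 1 (shut), set as the call begins (left out, the last holds). The fingers move at their own pace and stop on an object; "force" is the grip in N (left out, the last holds). Time passes only in rows, so rows that repeat a pose let the fingers close. It gives the time, the measured TCP pose, the force and the opening at its end, in the units of the state.
- env.state(): the state, without advancing time (a new reading comes with each control period).
- env.camera(name): name is "scene" or "top" or "wrist"; returns a dict with "frame" (480x640x3 uint8, red, green, blue), "fx", "fy", "cx", "cy" (pixels), "rvec" (rotation vector, rad) and "tvec" (3), from world to camera coordinates, as OpenCV has them; the wrist camera has in their place "hand_eye" (4x4, takes a point from camera to tool coordinates, whose origin is the TCP and whose axes are the flange's). Camera axes: x right, y down, z forward; pixel columns grow to the right and rows downward; lengths in mm; the calibration is good to about 2 mm. A picture is of the moment at which its call begins: read the wrist's pose just before it. There is no depth.
- env.sign_off(): hands the job in, once; it reports no verdict.
The state is a dict: "t": time; "joint_positions": joint angles; "joint_vel": joint speeds; "tau": joint torques, N m; "tcp_pos": TCP position; "tcp_rot": TCP orientation; "ft_force": force on the tool from outside, world axes, zero at the start; "moment": the same for the moment, N m; "width": finger opening in mm.
Only numpy, scipy, OpenCV 4.12 (cv2) and the standard library are available. Lean on these libraries where they do the work, as an engineer would, in place of code of your own. Each camera call takes 0.05 s, during which the arm holds its last target.

## Task

Clean and close up the copper-plated coin lock: first push every metal chip out of the channel on its top into the wooden crate with the scraper block (keep your fingers off the chips); then press the red sprung lever down until it latches and stays down; then turn all three brass captive screws clockwise fully home with the forked key, never with the bare gripper. Finish with scraper and key lying back on the black rubber mat, the scraper standing on its blade and the key flat, and leave the tokens and the key ring where they are.

Things in the scene. Friction and masses are not known exactly. Their poses are not given: they have to be found in the camera images.
- housing: Fixed copper-plated lock housing. Origin: centre of its underside, on the shelf; z up. Its deck is 190 (x) by 200 (y), top at z = 60. A channel on the deck runs along y, x -53 to 53, between steel rims 12 high and 8 thick; a like rim closes its +y end (inner face y = 92); its -y end is open. The lever sits beside its +y side.
- mouth (a point): Middle of the channel's open end: deck edge at housing x = 0, y = -100, z = 60 mm. Chips pushed over it along housing -y fall into the crate below.
- boss_a: Fixed steel boss, 16 high, radius 17, on the deck at housing (x, y) = (-78, -65); origin: centre of its foot, z = 60 above the shelf; axes as the housing's. On it a brass screw head, 20 by 20, from 16 to 30 above this origin, turns about the vertical through it (joint screw_a). At joint 0 its side faces look 45, 135, 225 and 315 degrees from x; they turn clockwise as the joint grows.
- boss_b: As boss_a, at housing (x, y) = (-78, 65) mm, joint screw_b. It stands 130 mm from boss_a, so a key on one with its handle pointing at the other strikes it.
- boss_c: As boss_a, at housing (x, y) = (78, 0) mm, joint screw_c.
- screw_a (a joint): Turn of the screw head on boss_a, rad: 0 slack; grows clockwise seen from above; 1.57 is the stop (fully home). A black line across its top points 45 degrees from the boss x axis at 0 and -45 degrees at home. Stiff with friction (0.06 N m), stays where it is left.
- screw_b (a joint): As screw_a, for boss_b.
- screw_c (a joint): As screw_a, for boss_c.
- lever (a joint): Angle of the sprung lever, rad: 0 fully raised (0.45 rad above level), 0.45 level, 0.50 bottom stop. The latch snaps over it at about 0.46 and then holds it at about 0.45; short of that it springs back to 0 when let go. Pressing on the pad takes 3 to 10 N; more only against the bottom stop.
- lever_pad (a point): Top centre of the lever's red pad (34 by 34 mm), 85 mm along the arm from its pivot (housing x = -60, y = 128, z = 44 mm); the arm points along housing +x. Raised, the pad is at housing x = 12, z = 90 mm; latched, at x = 25, y = 128, z = 54 mm. The latch is at x = 65 to 98 mm.
- crate: Fixed open wooden crate beside the housing, its near wall tucked under the deck's open edge. Origin: centre of its underside; 190 (x) by 130 (y) by 45 high, walls 6.
- mat: Fixed black rubber mat, 240 (x) by 190 (y) by 3 thick; origin: centre of its underside, on the shelf. Both tools start on it.
- scraper: Loose scraper block, 0.25 kg. Origin: centre of its underside. Blade block 90 (x) by 36 (y) by 28 high; on it a grip rib 60 (x) by 22 (y), from 28 to 58 high. Grip the rib across y. The 90 mm faces push.
- key: Loose flat forked key, 0.18 kg, 145 long (x). Origin: on its underside. Handle 20 wide (y), 22 high, x = -70 to 30; bridge 44 wide, 14 high to x = 45; two prongs 10 wide, 14 high to x = 75 leave a slot 24 wide open to +x. With a screw's axis at x = 59 and two faces of its head parallel to x, the fork straddles the head when lowered over it.
- chip1: Loose metal chip, 17 by 13 by 9 mm, 12 g, steel or brass; origin: centre of its underside as built. Three to six chips are present, lying in the channel; the others are absent.
- chip2: Loose metal chip, 17 by 13 by 9 mm, 12 g, steel or brass; origin: centre of its underside as built. Three to six chips are present, lying in the channel; the others are absent.
- chip3: Loose metal chip, 17 by 13 by 9 mm, 12 g, steel or brass; origin: centre of its underside as built. Three to six chips are present, lying in the channel; the others are absent.
- chip4: Loose metal chip, 17 by 13 by 9 mm, 12 g, steel or brass; origin: centre of its underside as built. Three to six chips are present, lying in the channel; the others are absent.
- chip5: Loose metal chip, 17 by 13 by 9 mm, 12 g, steel or brass; origin: centre of its underside as built. Three to six chips are present, lying in the channel; the others are absent.
- chip6: Loose metal chip, 17 by 13 by 9 mm, 12 g, steel or brass; origin: centre of its underside as built. Three to six chips are present, lying in the channel; the others are absent.
- token1: Bystander: loose steel token, disc of radius 15, 4 thick; origin: centre of its underside.
- token2: Bystander: loose steel token, disc of radius 15, 4 thick; origin: centre of its underside.
- token3: Bystander: loose steel token, disc of radius 15, 4 thick; origin: centre of its underside.
- key_ring: Bystander: loose iron key ring lying flat, outer radius 38, 8 thick, with keys reaching 92 mm out along about +x; origin: ring centre, on the shelf.

How it is judged:
By the outcome, as a careful person would: the job done as asked, in the order asked, and still so for the second after the job is handed in, with the robot touching nothing.
Of chip1, chip2, chip3, chip4, chip5, chip6 only 3 to 6 are there at a start; the rules pass over those that are not, and their reading is None.
At some moment in a run one of scraper, key may be knocked a few centimetres aside while the robot is not near it.
Once in a run the grip may slacken for a moment while it holds something.
It also fails if it takes over 192 s, if anything falls off the work surface, if the arm or the gripper's body presses on something with over 40 N, if the wrist force passes 120 N, or if a joint passes its speed limit or range.

## Working session

There is one attempt and no reset: what is moved stays moved. The work goes in short steps, Python scripts to look and compute and a tool call to move; the robot and the scene stay as the last step left them, time stands still between calls to the robot, and variables do not carry over. Pictures are saved under pics/ and viewed, and the job is handed in when it is done.

Besides the shell and the picture viewer there is one more tool, called after "Call:" by a JSON object that holds its "op" and its "data", one argument or row to a line. carry_out: Moves the arm, as the interface text tells. Its arguments: {"type":"object","properties":{"rows":{"type":"array","items":{"type":"array","items":{"type":"number"}}},"hand":{"type":"number"},"force":{"type":"number"}},"required":["rows"]}

```bash
mkdir -p pics
cat > h.py <<'E'
import numpy as np, cv2
from plant import env
def snap(name,fn):
    s=env.state(); c=env.camera(name)
    cv2.imwrite('pics/'+fn,cv2.cvtColor(np.asarray(c['frame']),cv2.COLOR_RGB2BGR)); return s,c
def st():
    s=env.state(); print('t',round(s['t'],2),'p',np.round(s['tcp_pos'],1),'w',round(s['width'],1),'f',np.round(s['ft_force'],1)); print(np.round(s['tcp_rot'],3).tolist(),np.round(s['joint_positions'],1).tolist())
E
python3 - <<'E'
from h import *
import pickle
st()
for n in ['scene','top','wrist']:
    s,c=snap(n,n+'0.png')
    d={k:v for k,v in c.items() if k!='frame'}; print(n,d); pickle.dump((s,c),open(n+'0.pkl','wb'))
E
```

```text
t 0.0 p [193.4 593.8 230.5] w 85.5 f [-0.9 -0.3 -1. ]
[[-0.951, 0.31, -0.0], [0.31, 0.951, -0.002], [-0.0, -0.002, -1.0]] [-75.9, 23.6, -0.7, 91.5, 0.3, 65.0, -4.7]
scene {'fx': 574.3950802845517, 'fy': 574.3950802845517, 'cx': 326.54753601617904, 'cy': 232.55413993310995, 'rvec': array([ 2.17588128,  0.71918822, -0.31238178]), 'tvec': array([-470.56459398, -172.57938286, 1393.83897985])}
top {'fx': 453.72397519339717, 'fy': 453.72397519339717, 'cx': 317.1753929928417, 'cy': 234.31823530655154, 'rvec': array([ 2.07578111, -2.12463444,  0.25422447]), 'tvec': array([ -14.96021482,  619.9153558 , 1004.26544779])}
wrist {'fx': 385.8216993350803, 'fy': 385.8216993350803, 'cx': 315.45030447549317, 'cy': 241.50928245936635, 'hand_eye': array([[-4.69636241e-04, -9.62220151e-01, -2.72272218e-01,
         6.93992050e+01],
       [ 9.99999769e-01, -3.18058774e-04, -6.00845628e-04,
        -8.09049790e-01],
       [ 4.91547203e-04, -2.72272437e-01,  9.62220078e-01,
        -1.41417675e+02],
       [ 0.00000000e+00,  0.00000000e+00,  0.00000000e+00,
         1.00000000e+00]])}
```

View pics/scene0.png

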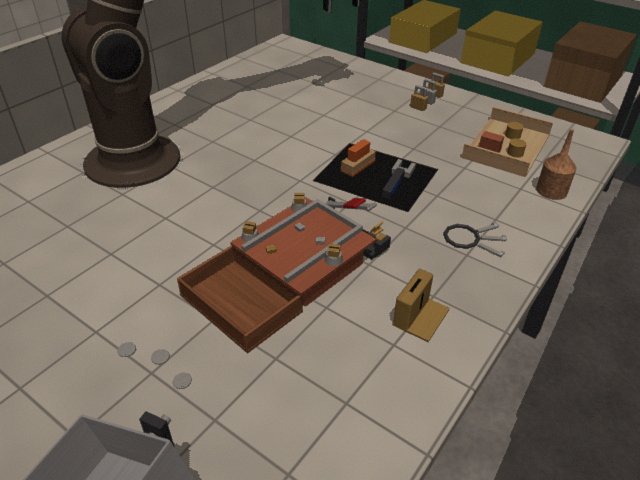

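View pics/top0.png

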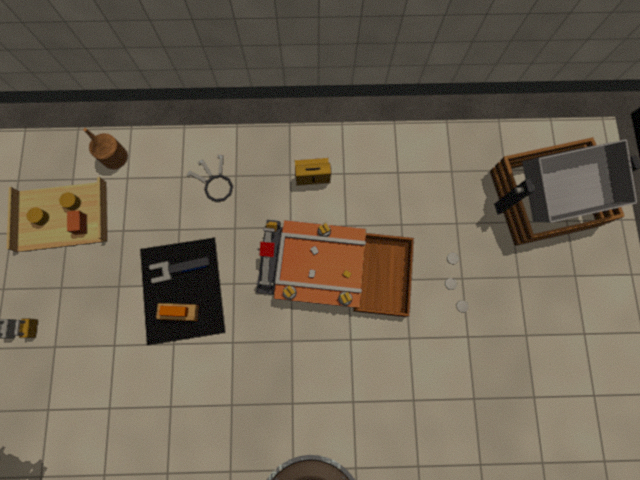

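View pics/wrist0.png

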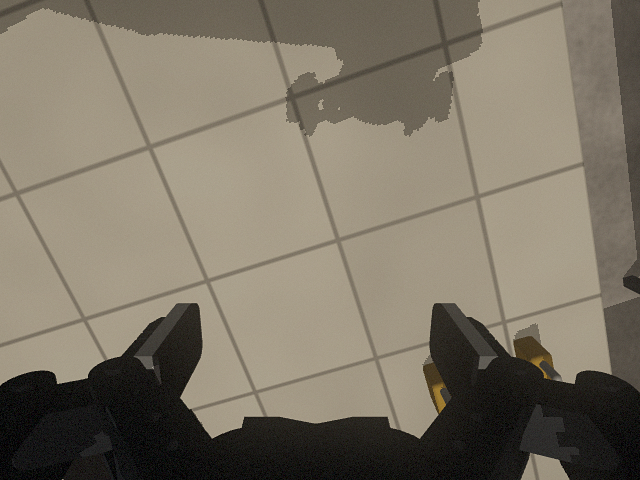

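```bash
cat >> h.py <<'E'
def cam_Rt(s,c):
    if 'rvec' in c:
        R=cv2.Rodrigues(np.asarray(c['rvec']))[0]; return R,np.asarray(c['tvec']).reshape(3)
    H=np.asarray(c['hand_eye']); T=np.eye(4); T[:3,:3]=s['tcp_rot']; T[:3,3]=s['tcp_pos']
    M=np.linalg.inv(T@H); return M[:3,:3],M[:3,3]
def proj(s,c,P):
    R,t=cam_Rt(s,c); q=np.atleast_2d(P)@R.T+t
    return np.c_[c['fx']*q[:,0]/q[:,2]+c['cx'],c['fy']*q[:,1]/q[:,2]+c['cy']]
def unproj(s,c,uv,z):
    R,t=cam_Rt(s,c); o=-R.T@t; uv=np.atleast_2d(uv).astype(float)
    d=np.c_[(uv[:,0]-c['cx'])/c['fx'],(uv[:,1]-c['cy'])/c['fy'],np.ones(len(uv))]@R
    z=np.broadcast_to(np.asarray(z,float),len(uv))
    return o+d*((z-o[2])/d[:,2])[:,None]
def crop(c,fn,x0,y0,x1,y1,k,pts=None):
    im=cv2.cvtColor(np.asarray(c['frame']),cv2.COLOR_RGB2BGR)[y0:y1,x0:x1]
    im=cv2.resize(im,None,fx=k,fy=k,interpolation=cv2.INTER_CUBIC)
    im=np.clip(im.astype(float)*1.3,0,255).astype(np.uint8)
    st=20 if k>=3 else 50
    for x in range((x0//st+1)*st,x1,st): cv2.putText(im,str(x),(int((x-x0)*k),10),0,.35,(255,255,0)); cv2.line(im,(int((x-x0)*k),12),(int((x-x0)*k),18),(255,255,0))
    for y in range((y0//st+1)*st,y1,st): cv2.putText(im,str(y),(0,int((y-y0)*k)),0,.35,(255,255,0)); cv2.line(im,(25,int((y-y0)*k)),(30,int((y-y0)*k)),(255,255,0))
    if pts is not None:
        for p in pts: cv2.circle(im,(int((p[0]+.5-x0)*k),int((p[1]+.5-y0)*k)),2,(0,255,0),-1)
    cv2.imwrite('pics/'+fn,im)
E
python3 - <<'E'
from h import *
import pickle
s,c=pickle.load(open('top0.pkl','rb'))
crop(c,'t1.png',240,205,430,335,4.2)
crop(c,'t2.png',125,225,245,355,4.5)
s,c=pickle.load(open('scene0.pkl','rb'))
crop(c,'s1.png',170,130,450,350,2.8)
E
```

```text
(no output)
```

View pics/t1.png

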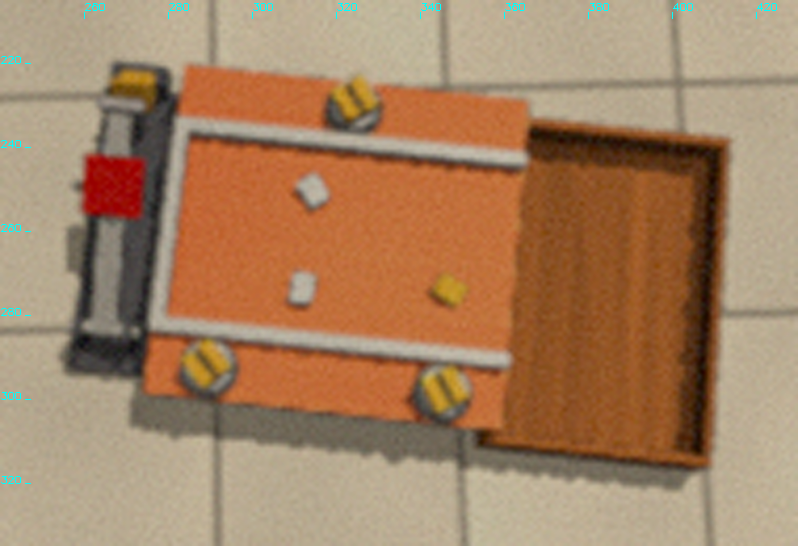

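View pics/t2.png

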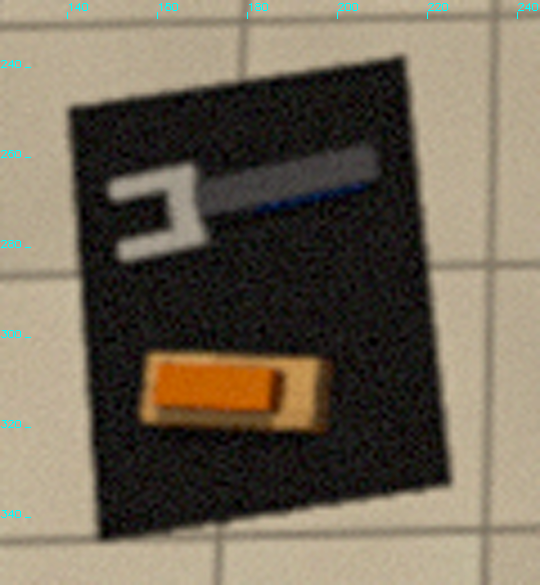

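View pics/s1.png

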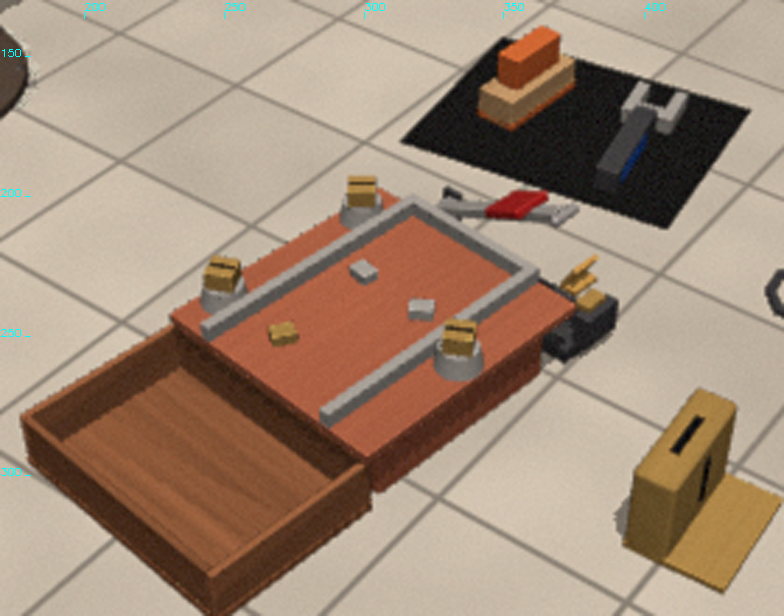

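```bash
cat >> h.py <<'E'
from scipy.optimize import least_squares
def fit(obs,x0):
    """obs: list of (s,c,local pts(n,3) with z world, uv). returns x,y,yawdeg"""
    def res(p):
        a=np.radians(p[2]); R=np.array([[np.cos(a),-np.sin(a)],[np.sin(a),np.cos(a)]]); o=[]
        for s,c,L,uv in obs:
            L=np.asarray(L,float); P=np.c_[L[:,:2]@R.T+p[:2],L[:,2]]
            o.append((proj(s,c,P)-uv).ravel())
        return np.concatenate(o)
    r=least_squares(res,x0,loss='soft_l1',f_scale=1.0); return r.x,res(r.x).reshape(-1,2)
E
python3 - <<'E'
from h import *
import pickle
T=pickle.load(open('top0.pkl','rb')); S=pickle.load(open('scene0.pkl','rb'))
f1=lambda a:np.array(a)/4.2-.5+[240,205]
f2=lambda a:np.array(a)/4.5-.5+[125,225]
f3=lambda a:np.array(a)/2.8-.5+[170,130]
D=[[95,100,60],[95,-100,60],[-95,-100,60],[-95,100,60]]
for obs in ([(*T,D,f1([[186,66],[527,101],[503,430],[143,392]]))],[(*S,[D[2],D[1],D[0]],f3([[170,318],[380,455],[572,312]]))],
  [(*T,D,f1([[186,66],[527,101],[503,430],[143,392]])),(*S,[D[2],D[1],D[0]],f3([[170,318],[380,455],[572,312]]))]):
    p,r=fit(obs,[500,50,0]); print('housing',p,np.round(r,1).tolist())
a=np.radians(p[2])
R=np.array([[np.cos(a),-np.sin(a)],[np.sin(a),np.cos(a)]])
pu=unproj(*T,f1([[312,190],[302,288],[449,290]]),69)[:,:2]; print('chips housing',np.round((pu-p[:2])@R,0).tolist())
pts=[[-30,11,61],[30,11,61],[30,-11,61],[-30,-11,61],[-45,18,31],[-45,-18,31]]
# left end in image = +y world ; try scraper x axis -> unknown symmetric
p,r=fit([(*T,pts,f2([[278,368],[156,362],[153,404],[275,410],[320,358],[314,431]][0:0]+[[275,410],[153,404],[156,362],[278,368],[314,431],[320,358]]))],[450,300,90]); print('scraper',p,np.round(r,1).tolist())
pts=[[75,22,17],[75,12,17],[75,-12,17],[75,-22,17],[-70,10,25],[-70,-10,25],[30,22,17],[30,-22,17]]
p,r=fit([(*T,pts,f2([[121,262],[117,243],[110,200],[107,180],[378,178],[373,145],[209,243],[193,163]]))],[500,300,90]); print('key',p,np.round(r,1).tolist())
mat=[[120,95,3],[120,-95,3],[-120,-95,3],[-120,95,3]]
p,r=fit([(*T,mat,f2([[68,107],[404,58],[450,486],[100,540]]))],[500,300,0]); print('mat?',p,np.abs(r).max())
p,r=fit([(*T,mat,f2([[100,540],[68,107],[404,58],[450,486]]))],[500,300,90]); print('mat?',p,np.abs(r).max())
E
```

```text
housing [553.6368274  -35.54794432  -7.29043803] [[-0.5, -0.4], [0.7, -0.4], [-0.1, 0.4], [-0.1, 0.4]]
housing [551.16021063 -32.81456671  -4.938556  ] [[-0.1, 0.3], [-0.8, 0.4], [1.4, -4.7]]
housing [553.61649046 -35.30011051  -6.98745547] [[-0.8, -0.2], [0.4, -0.6], [0.1, 0.2], [-0.0, 0.7], [0.1, -0.2], [-3.5, 1.9], [2.2, -1.8]]
chips housing [[27.0, 18.0], [-28.0, 18.0], [-21.0, -63.0]]
scraper [449.754658   308.79750144  86.11630093] [[-0.9, 0.1], [0.2, 0.3], [0.7, -0.0], [-0.5, -0.2], [0.0, -0.5], [0.3, 0.3]]
key [557.84113277 307.55102656 101.29605968] [[-0.1, -0.3], [0.3, -0.1], [0.5, -0.0], [0.6, 0.5], [0.1, 0.2], [-0.1, -0.3], [-1.3, -0.1], [-0.3, 0.3]]
mat? [504.43514897 307.19152752   7.5678018 ] 0.8274845444498737
mat? [503.18144684 307.40525555  87.20541346] 19.032077368138857
```

Call:
{"op": "carry_out", "data": {
  "rows": [
    [40, -50, 0, 0, 0, -0.15],
    [80, -100, 0, 0, 0, -0.3],
    [120, -140, 0, 0, 0, -0.46],
    [150, -180, 0, 0, 0, -0.63],
    [180, -210, 0, 0, 0, -0.8]
  ],
  "hand": 0,
  "force": 60
}}

```text
t: 0.78
tcp_pos: [374.5, 381.8, 230.7]
tcp_rot: [[-0.434, 0.901, -0.001], [0.901, 0.434, -0.001], [-0.0, -0.001, -1.0]]
ft_force: [-0.8, 0.9, -0.0]
width: 85.3
```

Call:
{"op": "carry_out", "data": {
  "rows": [
    [15, -20, 0, 0, 0, -0.15],
    [30, -40, 0, 0, 0, -0.3],
    [45, -60, 0, 0, 0, -0.45],
    [55, -75, 0, 0, 0, -0.53],
    [55, -75, 0, 0, 0, -0.53]
  ]
}}

```text
t: 1.4
tcp_pos: [430.1, 305.6, 230.6]
tcp_rot: [[0.083, 0.997, -0.001], [0.997, -0.083, -0.001], [-0.001, -0.001, -1.0]]
ft_force: [-0.1, 0.1, -0.6]
width: 85.8
```

Run:
```python
from h import *
import pickle
st(); s,c=snap('wrist','w1.png'); pickle.dump((s,c),open('w1.pkl','wb'))
```

```text
t 1.4 p [430.1 305.6 230.6] w 85.8 f [-0.1  0.1 -0.6]
[[0.083, 0.997, -0.001], [0.997, -0.083, -0.001], [-0.001, -0.001, -1.0]] [-58.0, 14.3, 21.0, 106.1, -5.8, 60.8, -39.5]
```

View pics/w1.png

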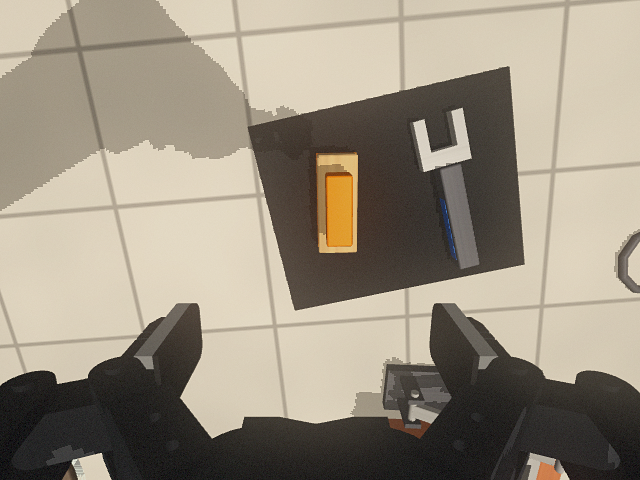

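Run:
```python
from h import *
import pickle
W=pickle.load(open('w1.pkl','rb'))
# image right = +x world approx, up=+y
pts=[[30,11,61],[30,-11,61],[-30,-11,61],[-30,11,61]]
p,r=fit([(*W,pts,np.array([[326,174],[351.5,173.5],[353.5,246],[327,247.5]]))],[450,309,86]);print(p,np.round(r,1).tolist())
pts=[[75,22,17],[75,-22,17],[30,-22,17],[30,22,17],[-70,10,25],[-70,-10,25]]
p,r=fit([(*W,pts,np.array([[411,123],[463,109],[471,158],[422,171],[461,269],[479,264]]))],[558,308,101]);print(p,np.round(r,1).tolist())
```

```text
[449.37159839 309.87714115  87.33408917] [[-1.0, 0.7], [1.1, 0.2], [-0.2, -0.2], [0.2, -0.8]]
[556.85175351 306.0245592  101.93798654] [[0.7, -0.8], [-1.8, -2.0], [-0.4, -0.4], [0.7, 0.8], [-1.2, 1.5], [1.6, 0.8]]
```

Call:
{"op": "carry_out", "data": {
  "rows": [
    [19.4, 3.9, -40, 0, 0, 0.03],
    [19.4, 3.9, -90, 0, 0, 0.03],
    [19.4, 3.9, -130, 0, 0, 0.03],
    [19.4, 3.9, -165, 0, 0, 0.03],
    [19.4, 3.9, -195.5, 0, 0, 0.03]
  ]
}}

```text
t: 2.08
tcp_pos: [447.5, 311.9, 33.4]
tcp_rot: [[0.046, 0.999, -0.003], [0.999, -0.046, -0.0], [-0.0, -0.003, -1.0]]
ft_force: [-0.5, -0.1, 0.4]
width: 85.6
```

Call:
{"op": "carry_out", "data": {
  "rows": [
    [0, 0, 0, 0, 0, 0],
    [0, 0, 0, 0, 0, 0],
    [0, 0, 0, 0, 0, 0],
    [0, 0, 0, 0, 0, 0],
    [0, 0, 0, 0, 0, 0]
  ],
  "hand": 1,
  "force": 80
}}

```text
t: 2.7
tcp_pos: [448.4, 312.7, 34.9]
tcp_rot: [[0.046, 0.999, -0.001], [0.999, -0.046, 0.002], [0.002, -0.001, -1.0]]
ft_force: [-0.1, 0.1, 6.4]
width: 20.4
```

Call:
{"op": "carry_out", "data": {
  "rows": [
    [0, 0, 20, 0, 0, 0],
    [0, 0, 60, 0, 0, 0],
    [0, 0, 110, 0, 0, 0],
    [0, 0, 150, 0, 0, 0],
    [0, 0, 150, 0, 0, 0]
  ]
}}

```text
t: 3.32
tcp_pos: [449.8, 313.6, 188.2]
tcp_rot: [[0.046, 0.999, 0.003], [0.999, -0.046, 0.006], [0.007, 0.003, -1.0]]
ft_force: [-0.0, 0.4, -3.9]
width: 21.0
```

Run:
```python
from h import *
import pickle
st(); s,c=snap('wrist','w2.png'); pickle.dump((s,c),open('w2.pkl','wb'))
```

```text
t 3.33 p [449.8 313.6 188.2] w 21.0 f [-0.   0.4 -3.9]
[[0.046, 0.999, 0.003], [0.999, -0.046, 0.006], [0.007, 0.003, -1.0]] [-56.4, 18.8, 20.8, 106.6, -8.2, 55.7, -34.6]
```

View pics/w2.png

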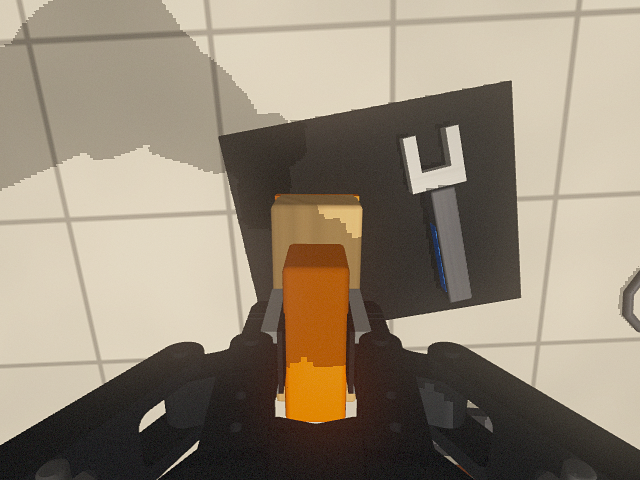

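Run:
```python
from h import *
import pickle
s,c=pickle.load(open('w2.pkl','rb'))
H=c['hand_eye']
def tool(uv,z):
    d=H[:3,:3]@np.array([(uv[0]-c['cx'])/c['fx'],(uv[1]-c['cy'])/c['fy'],1]); o=H[:3,3]; return o+d*(z-o[2])/d[2]
for uv,z in [((291,245),-26),((342,245),-26),((272,206),4),((362,206),4),((276,200),32),((359,200),32)]: print(uv,np.round(tool(uv,z),1))
```

```text
(291, 245) [ 34.5  -8.2 -26. ]
(342, 245) [ 34.5   7.7 -26. ]
(272, 206) [ 41.2 -17.1   4. ]
(362, 206) [41.2 17.2  4. ]
(276, 200) [ 38.8 -18.5  32. ]
(359, 200) [38.8 19.2 32. ]
```

Call:
{"op": "carry_out", "data": {
  "rows": [
    [12, -33, 0, 0, 0, 0.17],
    [24, -66, 0, 0, 0, 0.34],
    [36, -99, 0, 0, 0, 0.5],
    [48, -132, 0, 0, 0, 0.67],
    [60, -165, 0, 0, 0, 0.83]
  ]
}}

```text
t: 4.0
tcp_pos: [507.6, 146.5, 184.0]
tcp_rot: [[-0.71, 0.704, -0.006], [0.704, 0.71, 0.002], [0.005, -0.003, -1.0]]
ft_force: [0.1, -0.3, -3.0]
width: 21.2
```

Call:
{"op": "carry_out", "data": {
  "rows": [
    [12, -32, 0, 0, 0, 0.17],
    [24, -64, 0, 0, 0, 0.34],
    [36, -96, 0, 0, 0, 0.5],
    [47, -126, 0, 0, 0, 0.66],
    [47, -126, 0, 0, 0, 0.66]
  ]
}}

```text
t: 4.62
tcp_pos: [553.9, 17.1, 182.1]
tcp_rot: [[-0.992, 0.124, -0.009], [0.124, 0.992, -0.004], [0.008, -0.005, -1.0]]
ft_force: [-0.1, 1.0, -3.5]
width: 20.7
```

Run:
```python
from h import *
import pickle
st(); s,c=snap('wrist','w3.png'); pickle.dump((s,c),open('w3.pkl','wb'))
```

```text
t 4.62 p [553.9  17.1 182.1] w 20.7 f [-0.1  1.  -3.5]
[[-0.992, 0.124, -0.009], [0.124, 0.992, -0.004], [0.008, -0.005, -1.0]] [-16.0, 19.8, 11.6, 105.0, -4.5, 56.2, 80.3]
```

View pics/w3.png

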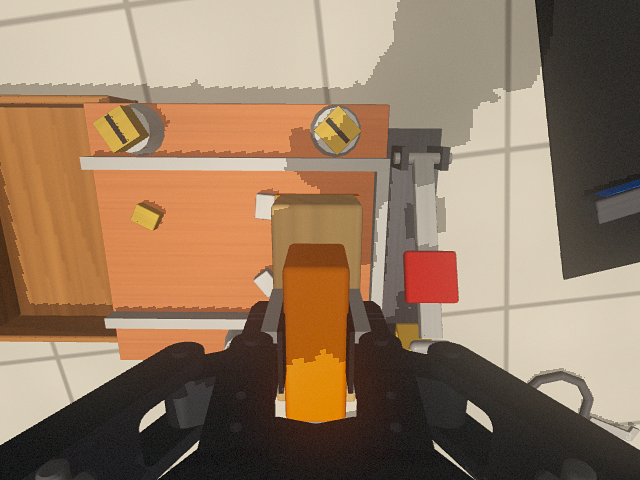

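Run:
```python
from h import *
import pickle
W=pickle.load(open('w3.pkl','rb'))
L=[[-95,100,60],[-95,-100,60],[-78,65,90],[-78,-65,90],[-61,-100,72],[-53,-100,72],[-61,100,72],[53,-100,72],[61,-100,72]]
uv=np.array([[389,104],[83,104],[338,131],[121.5,128.5],[80,157],[81.5,170],[391,157],[105,319.5],[107.5,329]])
p,r=fit([(*W,L,uv)],[553,-35,-7.2]);print(p,np.round(r,1).tolist())
```

```text
[553.50812279 -35.94462415  -7.24780747] [[2.3, -0.6], [-0.7, -1.1], [1.1, -1.0], [-5.0, 1.1], [-0.3, 0.5], [0.2, 0.2], [0.8, 1.2], [-0.0, -0.0], [-0.9, 0.5]]
```

Call:
{"op": "carry_out", "data": {
  "rows": [
    [3.2, 5.2, -25, 0, 0, 0],
    [3.2, 5.2, -50, 0, 0, 0],
    [3.2, 5.2, -75, 0, 0, 0],
    [3.2, 5.2, -84, 0, 0, 0],
    [3.2, 5.2, -84, 0, 0, 0]
  ]
}}

```text
t: 5.3
tcp_pos: [556.0, 25.1, 97.4]
tcp_rot: [[-0.992, 0.124, -0.011], [0.124, 0.992, -0.003], [0.011, -0.004, -1.0]]
ft_force: [-0.2, 1.2, -2.7]
width: 20.5
```

Call:
{"op": "carry_out", "data": {
  "rows": [
    [0, 0, -2, 0, 0, 0],
    [0, 0, -4, 0, 0, 0],
    [0, 0, -4, 0, 0, 0]
  ]
}}

```text
t: 5.68
tcp_pos: [556.1, 25.1, 93.8]
tcp_rot: [[-0.992, 0.124, -0.01], [0.124, 0.992, -0.003], [0.01, -0.004, -1.0]]
ft_force: [-0.5, -0.5, -3.6]
width: 20.4
```

Call:
{"op": "carry_out", "data": {
  "rows": [
    [0.5, -1, -1, 0.003, -0.01, 0],
    [0.5, -1, -2, 0.003, -0.01, 0],
    [0.5, -1, -2, 0.003, -0.01, 0]
  ]
}}

```text
t: 6.05
tcp_pos: [556.6, 23.9, 92.0]
tcp_rot: [[-0.992, 0.124, -0.0], [0.124, 0.992, 0.0], [0.0, 0.0, -1.0]]
ft_force: [0.2, -1.4, -0.4]
width: 20.6
```

Run:
```python
from h import *
st(); s,c=snap('scene','s2.png'); crop(c,'s2c.png',170,130,450,350,2.8)
```

```text
t 6.05 p [556.6  23.9  92. ] w 20.6 f [ 0.2 -1.4 -0.4]
[[-0.992, 0.124, -0.0], [0.124, 0.992, 0.0], [0.0, 0.0, -1.0]] [-15.3, 26.3, 10.2, 109.4, -6.5, 44.8, 81.4]
```

View pics/s2c.png

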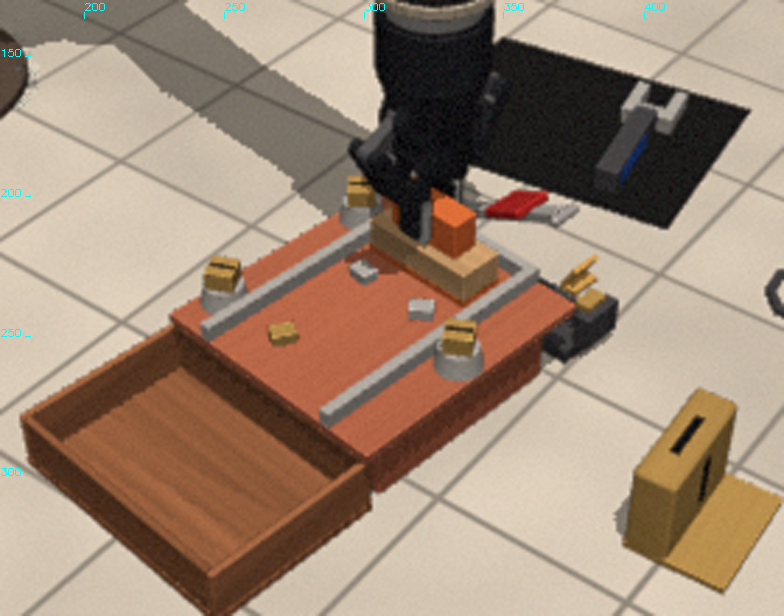

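Call:
{"op": "carry_out", "data": {
  "rows": [
    [-1.5, -12, 0, 0, 0, 0],
    [-3, -24, 0, 0, 0, 0],
    [-4.5, -36, 0, 0, 0, 0],
    [-6, -48, 0, 0, 0, 0],
    [-7.6, -60, 0, 0, 0, 0]
  ]
}}

```text
t: 6.72
tcp_pos: [549.0, -37.1, 92.0]
tcp_rot: [[-0.992, 0.125, -0.0], [0.125, 0.992, 0.0], [0.0, 0.0, -1.0]]
ft_force: [-0.8, 2.0, -0.7]
width: 20.5
```

Call:
{"op": "carry_out", "data": {
  "rows": [
    [-1, -8, 0, 0, 0, 0],
    [-2, -16, 0, 0, 0, 0],
    [-3, -24, 0, 0, 0, 0],
    [-4, -32, 0, 0, 0, 0],
    [-5, -40, 0, 0, 0, 0]
  ]
}}

```text
t: 7.35
tcp_pos: [543.9, -77.5, 92.0]
tcp_rot: [[-0.992, 0.124, -0.0], [0.124, 0.992, 0.0], [0.0, 0.0, -1.0]]
ft_force: [1.3, 1.7, -1.4]
width: 20.5
```

Run:
```python
from h import *
st(); s,c=snap('scene','s3.png'); crop(c,'s3c.png',170,130,450,350,2.8)
R=cv2.Rodrigues(np.array([0,0,np.radians(-7.25)]))[0]
print((R.T@(s['tcp_pos']-[553.5,-35.7,0])), np.array([3.7,0]))
```

```text
t 7.35 p [543.9 -77.5  92. ] w 20.5 f [ 1.3  1.7 -1.4]
[[-0.992, 0.124, -0.0], [0.124, 0.992, 0.0], [0.0, 0.0, -1.0]] [-5.5, 25.8, 11.1, 110.5, -6.9, 44.3, 92.3]
[ -4.24376427 -42.67091761  92.01286824] [3.7 0. ]
```

View pics/s3c.png

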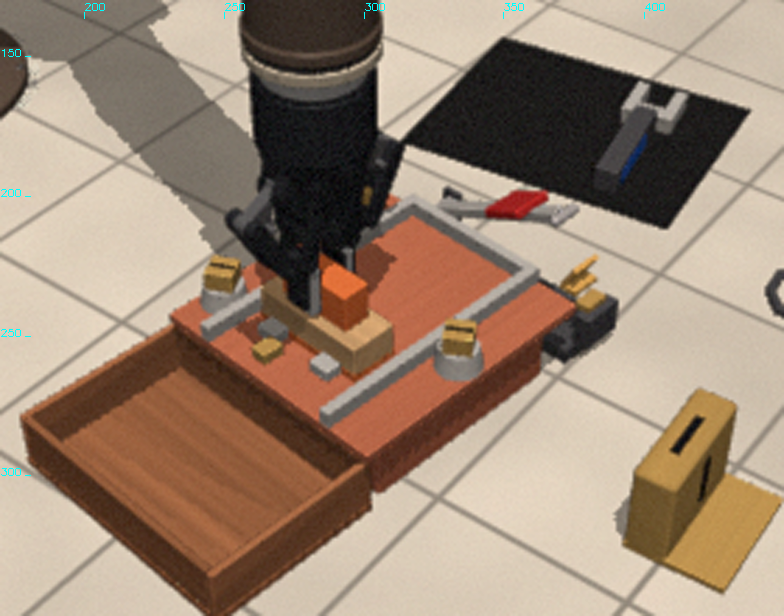

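Call:
{"op": "carry_out", "data": {
  "rows": [
    [-0.9, -7, 0, 0, 0, 0],
    [-1.8, -14, 0, 0, 0, 0],
    [-2.6, -21, 0, 0, 0, 0],
    [-3.5, -28, 0, 0, 0, 0],
    [-4.4, -35, 0, 0, 0, 0]
  ]
}}

```text
t: 8.02
tcp_pos: [539.2, -114.5, 92.0]
tcp_rot: [[-0.992, 0.126, -0.0], [0.126, 0.992, -0.001], [0.0, -0.001, -1.0]]
ft_force: [0.5, 1.7, -2.1]
width: 20.6
```

Call:
{"op": "carry_out", "data": {
  "rows": [
    [-0.6, -5, 0, 0, 0, 0],
    [-1.2, -10, 0, 0, 0, 0],
    [-1.8, -14, 0, 0, 0, 0],
    [-2.2, -18, 0, 0, 0, 0],
    [-2.2, -18, 0, 0, 0, 0]
  ]
}}

```text
t: 8.65
tcp_pos: [536.8, -133.0, 91.9]
tcp_rot: [[-0.992, 0.126, -0.001], [0.126, 0.992, -0.001], [0.001, -0.001, -1.0]]
ft_force: [-0.4, 1.1, -2.9]
width: 20.4
```

Run:
```python
from h import *
st(); s,c=snap('scene','s4.png'); crop(c,'s4c.png',170,130,450,350,2.8)
R=cv2.Rodrigues(np.array([0,0,np.radians(-7.25)]))[0]
print((R.T@(s['tcp_pos']-[553.5,-35.7,0])))
```

```text
t 8.65 p [ 536.8 -133.    91.9] w 20.4 f [-0.4  1.1 -2.9]
[[-0.992, 0.126, -0.001], [0.126, 0.992, -0.001], [0.001, -0.001, -1.0]] [-0.1, 26.1, 11.6, 110.1, -7.2, 44.6, 98.2]
[ -4.29198924 -98.6431712   91.89468774]
```

View pics/s4c.png

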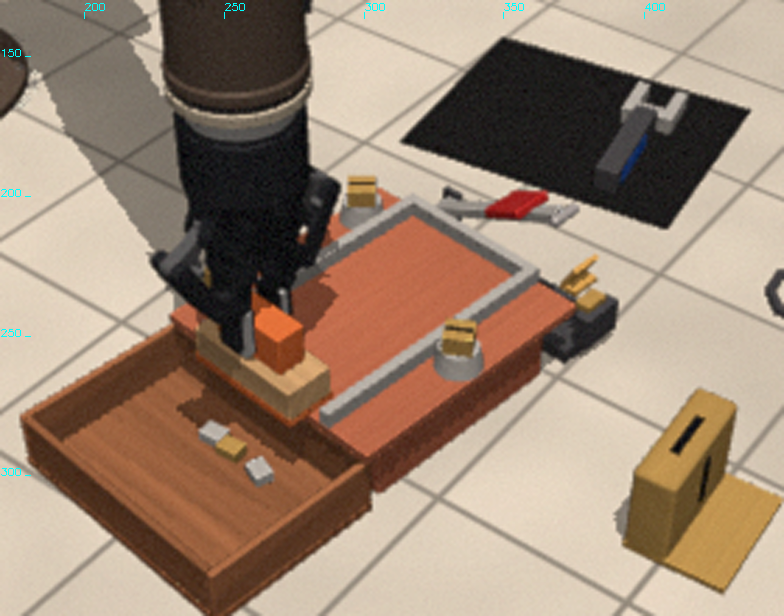

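Call:
{"op": "carry_out", "data": {
  "rows": [
    [0, 0, 30, 0, 0, 0],
    [0, 0, 70, 0, 0, 0],
    [0, 30, 100, 0, 0, 0],
    [0, 70, 105, 0, 0, -0.1],
    [0, 110, 105, 0, 0, -0.2]
  ]
}}

```text
t: 9.32
tcp_pos: [537.1, -21.5, 197.8]
tcp_rot: [[-0.946, 0.324, 0.001], [0.324, 0.946, -0.0], [-0.001, 0.0, -1.0]]
ft_force: [0.8, -0.3, -4.0]
width: 20.6
```

Call:
{"op": "carry_out", "data": {
  "rows": [
    [-10, 40, 0, 0, 0, -0.17],
    [-20, 80, 0, 0, 0, -0.34],
    [-30, 120, 0, 0, 0, -0.5],
    [-40, 160, 0, 0, 0, -0.66],
    [-50, 200, 0, 0, 0, -0.83]
  ]
}}

```text
t: 9.95
tcp_pos: [486.5, 180.0, 197.8]
tcp_rot: [[-0.395, 0.919, 0.001], [0.919, 0.395, -0.001], [-0.001, 0.0, -1.0]]
ft_force: [1.7, 0.4, -3.8]
width: 20.3
```

Call:
{"op": "carry_out", "data": {
  "rows": [
    [-10, 40, 0, 0, 0, -0.15],
    [-20, 80, 0, 0, 0, -0.3],
    [-30, 110, 0, 0, 0, -0.44],
    [-35, 136, -20, 0, 0, -0.46],
    [-35, 136, -20, 0, 0, -0.46]
  ]
}}

```text
t: 10.58
tcp_pos: [449.3, 318.1, 176.2]
tcp_rot: [[0.05, 0.999, -0.002], [0.999, -0.05, -0.002], [-0.002, -0.002, -1.0]]
ft_force: [-0.3, -1.3, -2.6]
width: 20.7
```

Run:
```python
from h import *
import pickle
st(); s,c=snap('wrist','w5.png'); pickle.dump((s,c),open('w5.pkl','wb'))
```

```text
t 10.57 p [449.3 318.1 176.2] w 20.7 f [-0.3 -1.3 -2.6]
[[0.05, 0.999, -0.002], [0.999, -0.05, -0.002], [-0.002, -0.002, -1.0]] [-52.9, 19.8, 15.9, 106.3, -6.5, 54.9, -37.0]
```

View pics/w5.png

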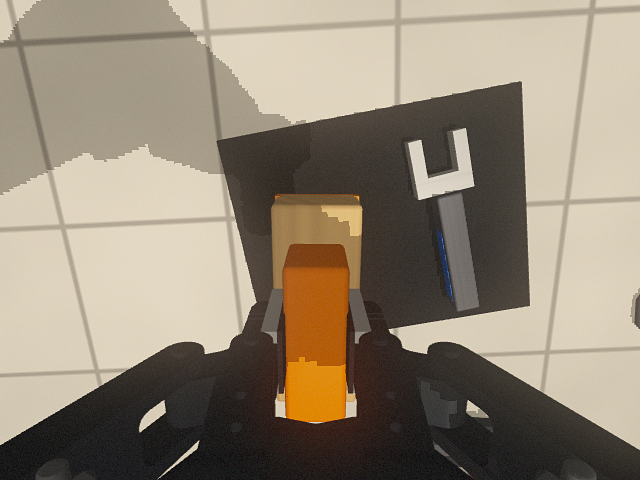

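Call:
{"op": "carry_out", "data": {
  "rows": [
    [0, -4, -45, 0, 0, 0],
    [0, -4, -90, 0, 0, 0],
    [0, -4, -125, 0, 0, 0],
    [0, -4, -138, 0, 0, 0],
    [0, -4, -139, 0, 0, 0]
  ]
}}

```text
t: 11.25
tcp_pos: [450.9, 312.0, 38.1]
tcp_rot: [[0.053, 0.999, -0.001], [0.999, -0.053, -0.003], [-0.003, -0.001, -1.0]]
ft_force: [-0.2, 0.8, -3.3]
width: 20.4
```

Call:
{"op": "carry_out", "data": {
  "rows": [
    [0, 0, -1, 0, 0, 0],
    [0, 0, -1.5, 0, 0, 0],
    [0, 0, -1.5, 0, 0, 0]
  ]
}}

```text
t: 11.62
tcp_pos: [451.2, 312.3, 37.4]
tcp_rot: [[0.052, 0.999, -0.0], [0.999, -0.052, -0.002], [-0.002, -0.0, -1.0]]
ft_force: [-0.7, -0.2, -2.5]
width: 20.6
```

Call:
{"op": "carry_out", "data": {
  "rows": [
    [0, 0, -1, 0, 0, 0],
    [0, 0, -2, 0, 0, 0],
    [0, 0, -2.5, 0, 0, 0],
    [0, 0, -2.5, 0, 0, 0]
  ]
}}

```text
t: 12.12
tcp_pos: [451.2, 312.3, 35.0]
tcp_rot: [[0.052, 0.999, -0.0], [0.999, -0.052, -0.002], [-0.002, -0.0, -1.0]]
ft_force: [-0.7, -0.9, -0.1]
width: 20.7
```

Call:
{"op": "carry_out", "data": {
  "rows": [
    [0, 0, 0, 0, 0, 0],
    [0, 0, 0, 0, 0, 0],
    [0, 0, 0, 0, 0, 0],
    [0, 0, 0, 0, 0, 0],
    [0, 0, 0, 0, 0, 0]
  ],
  "hand": 0
}}

```text
t: 12.75
tcp_pos: [451.3, 312.3, 35.1]
tcp_rot: [[0.052, 0.999, -0.0], [0.999, -0.052, -0.002], [-0.002, -0.0, -1.0]]
ft_force: [0.4, 1.2, 0.3]
width: 85.6
```

Call:
{"op": "carry_out", "data": {
  "rows": [
    [0, 0, 40, 0, 0, 0],
    [0, 0, 90, 0, 0, 0],
    [0, 0, 140, 0, 0, 0],
    [30, -50, 150, 0, 0, 0],
    [60, -100, 150, 0, 0, 0]
  ]
}}

```text
t: 13.38
tcp_pos: [512.4, 212.2, 186.8]
tcp_rot: [[0.05, 0.999, 0.002], [0.999, -0.05, 0.0], [0.0, 0.002, -1.0]]
ft_force: [0.9, -0.7, -0.1]
width: 85.0
```

Call:
{"op": "carry_out", "data": {
  "rows": [
    [30, -50, 0, 0, 0, 0],
    [55, -90, 0, 0, 0, 0],
    [78, -124, 0, 0, 0, 0],
    [78, -124, 0, 0, 0, 0],
    [78, -124, 0, 0, 0, 0]
  ],
  "hand": 1
}}

```text
t: 14.0
tcp_pos: [589.9, 88.8, 186.5]
tcp_rot: [[0.05, 0.999, 0.002], [0.999, -0.05, 0.001], [0.001, 0.002, -1.0]]
ft_force: [-0.5, -0.8, 0.0]
width: 0.0
```

Run:
```python
from h import *
import pickle
st(); s,c=snap('wrist','w6.png'); pickle.dump((s,c),open('w6.pkl','wb'))
s,c=snap('top','t6.png'); crop(c,'t6c.png',120,200,420,350,2.6)
R=cv2.Rodrigues(np.array([0,0,np.radians(-7.25)]))[0]
print((R.T@(s['tcp_pos']-[553.5,-35.7,0])))
```

```text
t 14.0 p [589.9  88.8 186.5] w 0.0 f [-0.5 -0.8  0. ]
[[0.05, 0.999, 0.002], [0.999, -0.05, 0.001], [0.001, 0.002, -1.0]] [-29.1, 23.8, 21.3, 99.8, -10.0, 58.2, -7.0]
[ 20.15427505 128.84052062 186.54833256]
```

View pics/w6.png

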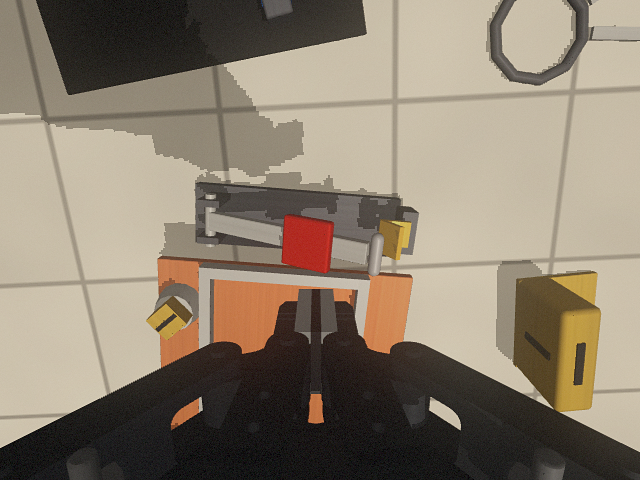

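View pics/t6c.png

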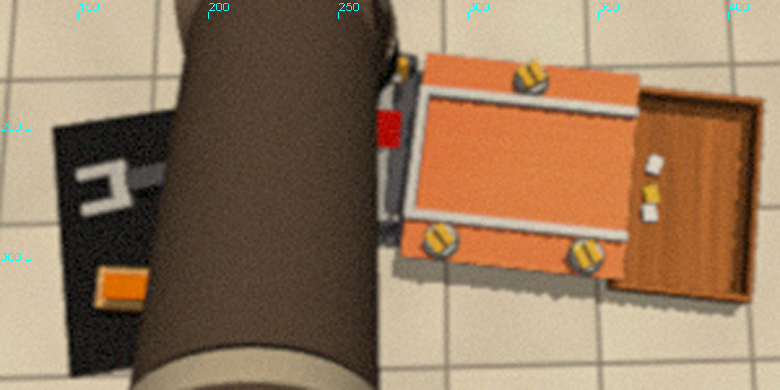

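Call:
{"op": "carry_out", "data": {
  "rows": [
    [0, 0, -30, 0, 0, 0],
    [0, 0, -60, 0, 0, 0],
    [0, 0, -85, 0, 0, 0],
    [0, 0, -95, 0, 0, 0],
    [0, 0, -105, 0, 0, 0]
  ]
}}

```text
t: 14.72
tcp_pos: [590.4, 90.7, 82.1]
tcp_rot: [[0.047, 0.999, 0.003], [0.999, -0.047, 0.001], [0.002, 0.003, -1.0]]
ft_force: [0.6, 0.7, 2.6]
width: 0.1
```

Call:
{"op": "carry_out", "data": {
  "rows": [
    [0, 0, -6, 0, 0, 0],
    [0, 0, -12, 0, 0, 0],
    [0, 0, -18, 0, 0, 0],
    [0, 0, -24, 0, 0, 0],
    [0, 0, -28, 0, 0, 0]
  ]
}}

```text
t: 15.35
tcp_pos: [593.2, 90.6, 55.6]
tcp_rot: [[0.047, 0.999, 0.009], [0.999, -0.047, 0.002], [0.003, 0.009, -1.0]]
ft_force: [3.3, -0.4, 4.2]
width: -0.0
```

Call:
{"op": "carry_out", "data": {
  "rows": [
    [0, 0, -2, 0, 0, 0],
    [0, 0, -4, 0, 0, 0],
    [0, 0, -5, 0, 0, 0],
    [0, 0, -6, 0, 0, 0]
  ]
}}

```text
t: 15.85
tcp_pos: [593.3, 90.6, 49.8]
tcp_rot: [[0.047, 0.999, 0.009], [0.999, -0.047, 0.002], [0.003, 0.009, -1.0]]
ft_force: [-1.0, -0.3, 11.3]
width: -0.6
```

Call:
{"op": "carry_out", "data": {
  "rows": [
    [0, 0, -1, 0, 0, 0],
    [0, 0, -1, 0, 0, 0]
  ]
}}

```text
t: 16.1
tcp_pos: [593.3, 90.6, 49.8]
tcp_rot: [[0.047, 0.999, 0.01], [0.999, -0.047, 0.003], [0.003, 0.009, -1.0]]
ft_force: [-2.5, -0.7, 13.4]
width: -0.2
```

Call:
{"op": "carry_out", "data": {
  "rows": [
    [0, 0, 10, 0, 0, 0],
    [0, 0, 40, 0, 0, 0],
    [0, 0, 90, 0, 0, 0],
    [-20, 40, 130, 0, 0, 0],
    [-20, 60, 130, 0, 0, 0]
  ]
}}

```text
t: 16.73
tcp_pos: [573.5, 153.3, 182.6]
tcp_rot: [[0.045, 0.999, 0.013], [0.999, -0.045, 0.006], [0.006, 0.013, -1.0]]
ft_force: [-0.0, -0.5, -0.6]
width: -0.3
```

Run:
```python
from h import *
import pickle
st(); s,c=snap('wrist','w7.png'); pickle.dump((s,c),open('w7.pkl','wb'))
s,c=snap('scene','s7.png'); crop(c,'s7c.png',250,100,450,280,4)
```

```text
t 16.73 p [573.5 153.3 182.6] w -0.3 f [-0.  -0.5 -0.6]
[[0.045, 0.999, 0.013], [0.999, -0.045, 0.006], [0.006, 0.013, -1.0]] [-35.2, 23.3, 20.7, 101.0, -9.8, 56.6, -13.3]
```

View pics/w7.png

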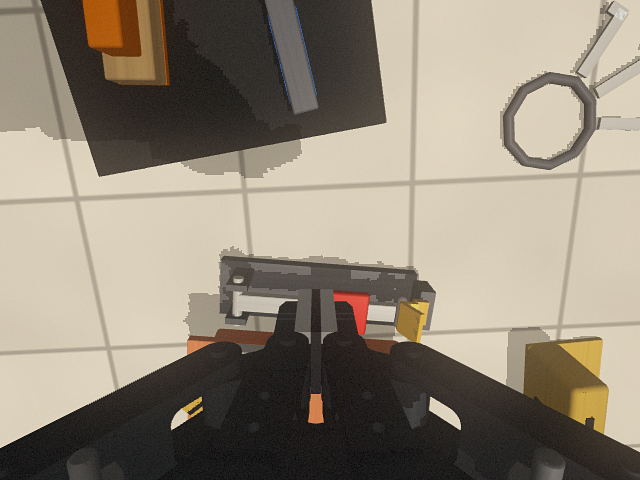

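View pics/s7c.png

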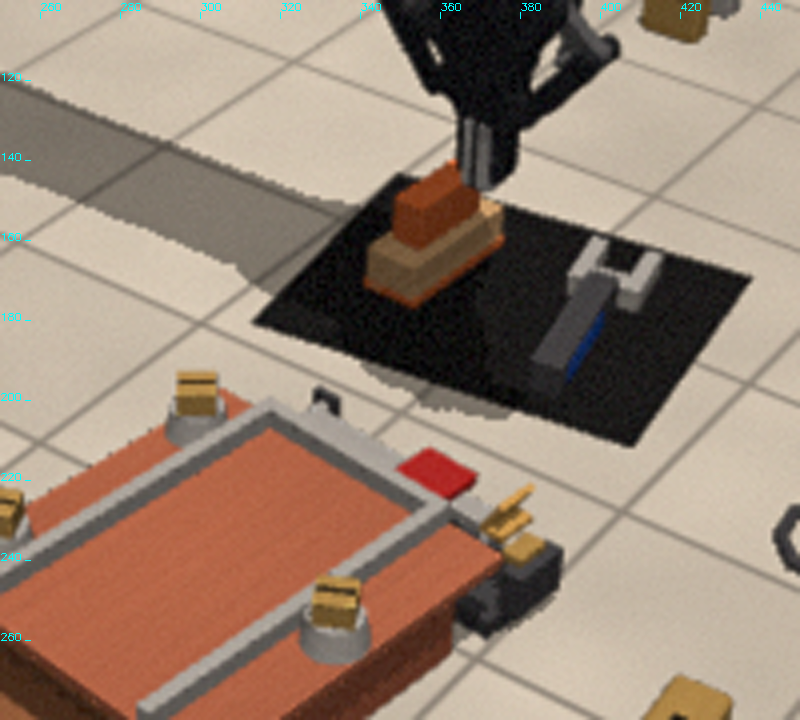

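Call:
{"op": "carry_out", "data": {
  "rows": [
    [-6, 25, 10, -0.006, 0.013, 0.12],
    [-12, 50, 20, -0.006, 0.013, 0.25],
    [-17, 75, 30, -0.006, 0.013, 0.25],
    [-17, 75, 30, -0.006, 0.013, 0.25],
    [-17, 75, 30, -0.006, 0.013, 0.25]
  ],
  "hand": 0
}}

```text
t: 17.45
tcp_pos: [555.4, 226.9, 207.9]
tcp_rot: [[-0.204, 0.979, -0.006], [0.979, 0.204, -0.004], [-0.002, -0.007, -1.0]]
ft_force: [0.0, -0.2, 0.4]
width: 85.6
```

Run:
```python
from h import *
import pickle
st(); s,c=snap('wrist','w8.png'); pickle.dump((s,c),open('w8.pkl','wb')); crop(c,'w8c.png',150,50,450,275,2.6)
```

```text
t 17.45 p [555.4 226.9 207.9] w 85.6 f [ 0.  -0.2  0.4]
[[-0.204, 0.979, -0.006], [0.979, 0.204, -0.004], [-0.002, -0.007, -1.0]] [-39.3, 22.8, 16.8, 97.3, -7.3, 61.4, -8.5]
```

View pics/w8c.png

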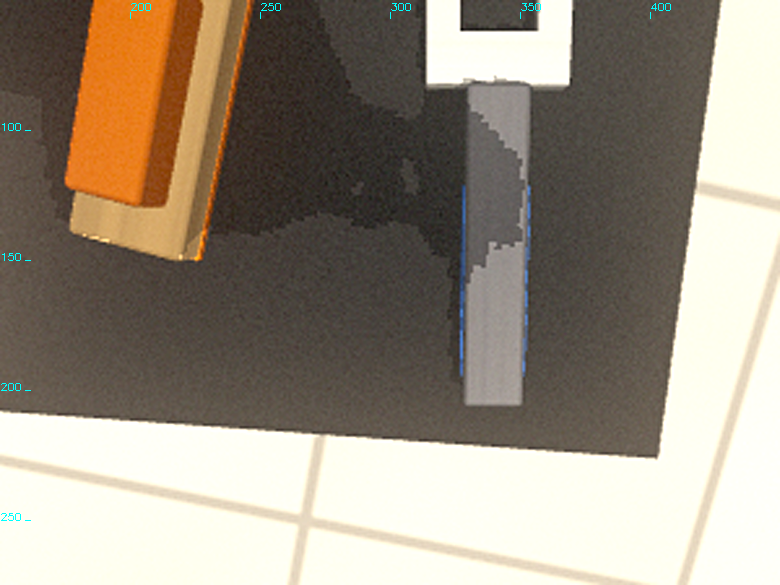

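Run:
```python
from h import *
import pickle
W=pickle.load(open('w8.pkl','rb'))
f=lambda a:np.array(a)/2.6-.5+[150,50]
L=[[-70,10,25],[-70,-10,25],[30,10,25],[30,-10,25],[30,22,17],[30,-22,17]]
p,r=fit([(*W,L,f([[465,404],[522,404],[467,84],[529,84],[427,83],[571,83]]))],[557,306,101]);print(p,np.round(r,1).tolist())
a=np.radians(p[2]);g=p[:2]-8*np.array([np.cos(a),np.sin(a)]);print(g, g-W[0]['tcp_pos'][:2])
print(np.degrees(np.arctan2(.979,-.204)))
```

```text
[557.60214927 306.0319683  101.68061249] [[-0.8, 1.8], [0.8, 1.8], [-0.3, -1.5], [1.5, -1.5], [-0.1, 0.1], [-0.5, 0.1]]
[559.22179677 298.19763732] [ 3.82837857 71.30644938]
101.77062600901043
```

Call:
{"op": "carry_out", "data": {
  "rows": [
    [3.8, 35, -30, 0.004, -0.006, 0],
    [3.8, 71, -70, 0.004, -0.006, 0],
    [3.8, 71, -120, 0.004, -0.006, 0],
    [3.8, 71, -160, 0.004, -0.006, 0],
    [3.8, 71, -190, 0.004, -0.006, 0]
  ]
}}

```text
t: 18.12
tcp_pos: [558.8, 295.4, 15.4]
tcp_rot: [[-0.202, 0.979, -0.002], [0.979, 0.202, -0.002], [-0.001, -0.002, -1.0]]
ft_force: [0.1, 1.1, -0.2]
width: 85.3
```

Call:
{"op": "carry_out", "data": {
  "rows": [
    [0, 0, 0, 0, 0, 0],
    [0, 0, 0, 0, 0, 0]
  ]
}}

```text
t: 18.38
tcp_pos: [559.6, 294.3, 16.0]
tcp_rot: [[-0.201, 0.98, -0.002], [0.98, 0.201, -0.002], [-0.002, -0.002, -1.0]]
ft_force: [0.2, 0.9, 0.4]
width: 85.0
```

Call:
{"op": "carry_out", "data": {
  "rows": [
    [-0.5, 2, -5, 0.002, -0.002, 0],
    [-0.5, 3.5, -9.5, 0.002, -0.002, 0],
    [-0.5, 3.5, -9.5, 0.002, -0.002, 0]
  ]
}}

```text
t: 18.75
tcp_pos: [558.9, 298.2, 6.5]
tcp_rot: [[-0.201, 0.98, 0.0], [0.98, 0.201, -0.0], [-0.0, 0.0, -1.0]]
ft_force: [0.2, -0.3, 0.4]
width: 85.5
```

Call:
{"op": "carry_out", "data": {
  "rows": [
    [0, 0, 0, 0, 0, 0],
    [0, 0, 0, 0, 0, 0],
    [0, 0, 0, 0, 0, 0],
    [0, 0, 0, 0, 0, 0],
    [0, 0, 0, 0, 0, 0]
  ],
  "hand": 1,
  "force": 80
}}

```text
t: 19.38
tcp_pos: [559.3, 298.3, 7.0]
tcp_rot: [[-0.201, 0.98, 0.001], [0.98, 0.201, 0.0], [-0.0, 0.001, -1.0]]
ft_force: [-0.2, 1.0, 4.2]
width: 18.1
```

Lift and check the in-hand pose.

Call:
{"op": "carry_out", "data": {
  "rows": [
    [0, 0, 20, 0, 0, 0],
    [0, 0, 60, 0, 0, 0],
    [0, 0, 110, 0, 0, 0],
    [0, 0, 160, 0, 0, 0],
    [0, 0, 160, 0, 0, 0]
  ]
}}

```text
t: 20.0
tcp_pos: [561.7, 299.3, 172.7]
tcp_rot: [[-0.201, 0.98, 0.008], [0.98, 0.201, 0.005], [0.003, 0.009, -1.0]]
ft_force: [0.2, 0.3, -2.1]
width: 18.4
```

Run:
```python
from h import *
import pickle
st(); s,c=snap('wrist','w9.png'); pickle.dump((s,c),open('w9.pkl','wb')); crop(c,'w9c.png',180,140,460,350,2.8)
```

```text
t 20.0 p [561.7 299.3 172.7] w 18.4 f [ 0.2  0.3 -2.1]
[[-0.201, 0.98, 0.008], [0.98, 0.201, 0.005], [0.003, 0.009, -1.0]] [-43.6, 27.7, 15.7, 94.9, -8.5, 58.1, -13.6]
```

View pics/w9c.png

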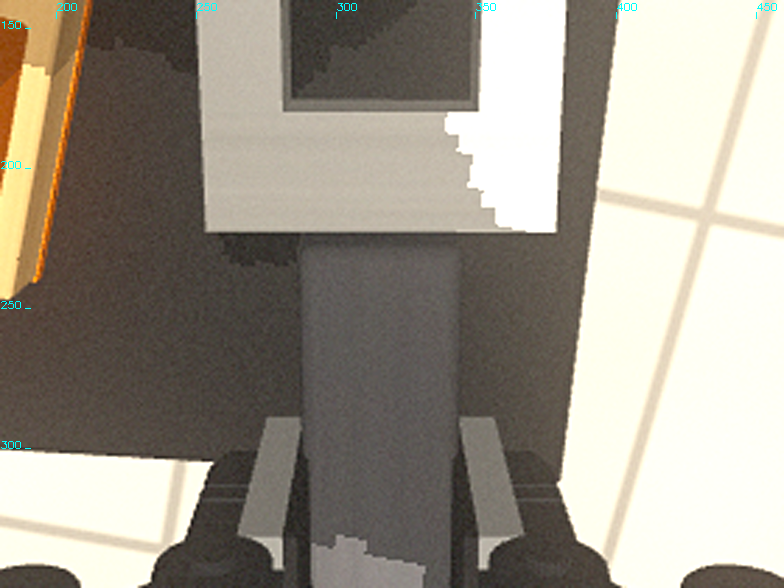

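View pics/w9.png

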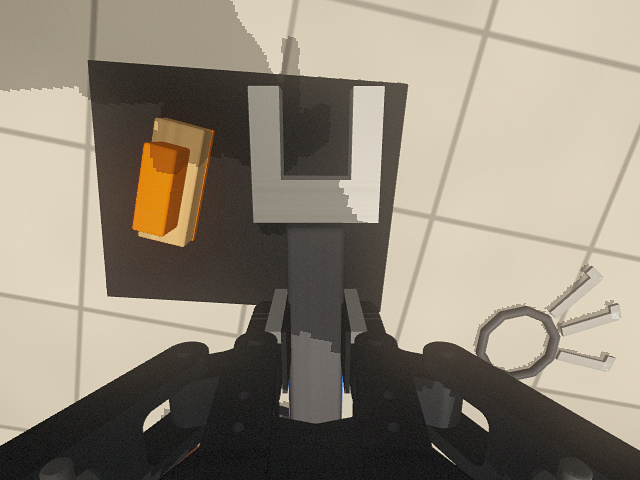

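```bash
cat >> h.py <<'E'
def keypnp(c,uv):
    L=np.array([[75,22,14],[75,12,14],[75,-12,14],[75,-22,14],[45,12,14],[45,-12,14],[30,22,14],[30,-22,14]],float)
    K=np.array([[c['fx'],0,c['cx']],[0,c['fy'],c['cy']],[0,0,1]])
    ok,rv,tv=cv2.solvePnP(L,np.asarray(uv,float),K,None,flags=cv2.SOLVEPNP_ITERATIVE)
    e=cv2.projectPoints(L,rv,tv,K,None)[0].reshape(-1,2)-uv
    T=np.eye(4);T[:3,:3]=cv2.Rodrigues(rv)[0];T[:3,3]=tv.ravel()
    return np.asarray(c['hand_eye'])@T,e
E
python3 - <<'E'
from h import *
import pickle
s,c=pickle.load(open('w9.pkl','rb'))
M,e=keypnp(c,[[248,86],[280,86],[352,86],[384.5,86],[281,179],[350.7,179],[253,222.7],[378.6,222.7]])
print(np.round(M,3),np.round(e,1).tolist())
E
```

```text
[[ 9.980e-01  1.000e-03  6.100e-02  7.276e+00]
 [ 2.000e-03 -1.000e+00 -4.000e-03 -5.890e-01]
 [ 6.100e-02  4.000e-03 -9.980e-01  2.519e+00]
 [ 0.000e+00  0.000e+00  0.000e+00  1.000e+00]] [[0.5, -0.1], [-0.8, -0.1], [0.9, -0.0], [-0.8, -0.0], [-0.2, 0.2], [0.3, 0.3], [0.1, -0.3], [0.1, -0.0]]
```

Call:
{"op": "carry_out", "data": {
  "rows": [
    [-2, -20, 0, 0, 0, 0.18],
    [-4, -40, 0, 0, 0, 0.36],
    [-6, -60, 0, 0, 0, 0.54],
    [-8, -80, 0, 0, 0, 0.72],
    [-10, -100, 0, 0, 0, 0.9]
  ]
}}

```text
t: 20.68
tcp_pos: [548.9, 197.5, 168.2]
tcp_rot: [[-0.895, 0.446, -0.002], [0.446, 0.895, 0.004], [0.004, 0.002, -1.0]]
ft_force: [1.0, -0.3, -1.7]
width: 18.0
```

Call:
{"op": "carry_out", "data": {
  "rows": [
    [-3, -20, 0, 0, 0, 0.18],
    [-6, -40, 0, 0, 0, 0.36],
    [-9, -60, 0, 0, 0, 0.54],
    [-12, -80, 0, 0, 0, 0.72],
    [-15, -100, 0, 0, 0, 0.9]
  ]
}}

```text
t: 21.3
tcp_pos: [532.5, 96.6, 166.8]
tcp_rot: [[-0.903, -0.429, -0.007], [-0.429, 0.903, -0.0], [0.007, 0.003, -1.0]]
ft_force: [-0.2, -0.6, -1.0]
width: 17.9
```

Call:
{"op": "carry_out", "data": {
  "rows": [
    [0, -10, 0, 0, 0, 0.12],
    [0, -19, 0, 0, 0, 0.22],
    [0, -19, 0, 0, 0, 0.22],
    [0, -19, 0, 0, 0, 0.22]
  ]
}}

```text
t: 21.8
tcp_pos: [531.9, 78.0, 166.2]
tcp_rot: [[-0.789, -0.614, -0.009], [-0.614, 0.789, -0.002], [0.008, 0.004, -1.0]]
ft_force: [0.2, 0.3, -2.5]
width: 18.2
```

Run:
```python
from h import *
import pickle
st(); s,c=snap('wrist','w10.png'); pickle.dump((s,c),open('w10.pkl','wb'))
```

```text
t 21.8 p [531.9  78.  166.2] w 18.2 f [ 0.2  0.3 -2.5]
[[-0.789, -0.614, -0.009], [-0.614, 0.789, -0.002], [0.008, 0.004, -1.0]] [-8.2, 19.5, -6.6, 107.2, 2.7, 53.9, 111.9]
```

View pics/w10.png

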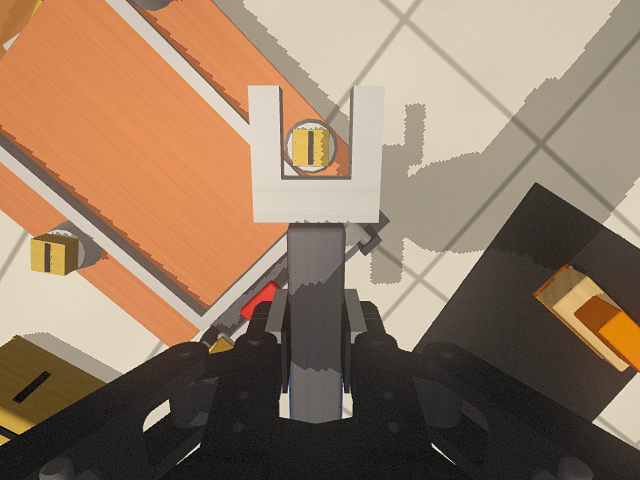

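Run:
```python
from h import *
import pickle
s,c=pickle.load(open('w10.pkl','rb')); crop(c,'w10c.png',240,70,400,190,4.8)
for uv in [(311,147),(311,144)]: print(unproj(s,c,uv,90))
print(proj(s,c,[[484.3,38.6,90]]))
```

```text
[[483.78530737  37.51097516  90.        ]]
[[482.52092864  36.53346326  90.        ]]
[[311.99396168 149.01096296]]
```

View pics/w10c.png

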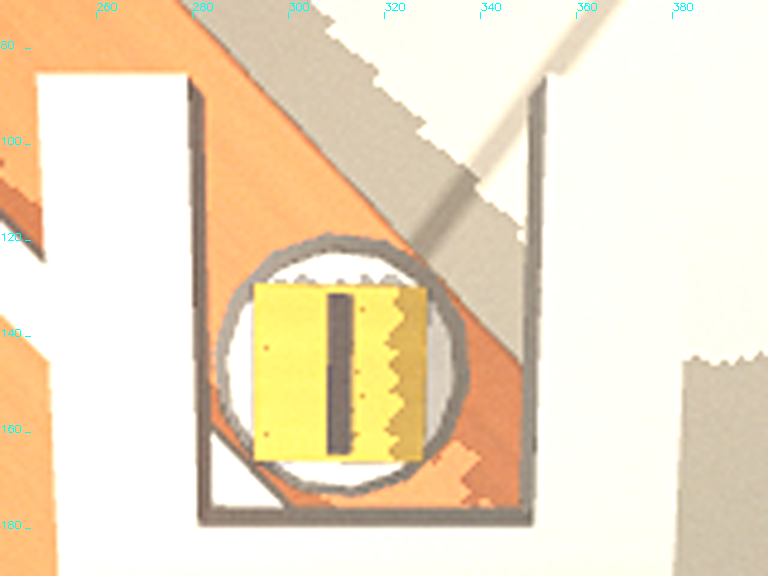

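Call:
{"op": "carry_out", "data": {
  "rows": [
    [4.3, 1.2, -20, 0.002, -0.009, 0],
    [4.3, 1.2, -40, 0.002, -0.009, 0],
    [4.3, 1.2, -58, 0.002, -0.009, 0],
    [4.3, 1.2, -63, 0.002, -0.009, 0],
    [4.3, 1.2, -63, 0.002, -0.009, 0]
  ]
}}

```text
t: 22.48
tcp_pos: [536.3, 79.7, 103.3]
tcp_rot: [[-0.788, -0.615, 0.0], [-0.615, 0.788, 0.0], [-0.0, 0.0, -1.0]]
ft_force: [-0.1, -0.3, -2.6]
width: 18.0
```

Run:
```python
from h import *
import pickle
st(); s,c=snap('wrist','w11.png'); pickle.dump((s,c),open('w11.pkl','wb')); crop(c,'w11c.png',230,70,400,190,4.6)
M=np.eye(4)
T=np.array(s['tcp_rot']); d=T.T@(np.array([484,38,90])-s['tcp_pos']); print('head in tool',d)
```

```text
t 22.48 p [536.3  79.7 103.3] w 18.0 f [-0.1 -0.3 -2.6]
[[-0.788, -0.615, 0.0], [-0.615, 0.788, 0.0], [-0.0, 0.0, -1.0]] [-8.6, 24.3, -6.3, 110.2, 3.6, 45.7, 111.1]
head in tool [66.89799657 -0.74409268 13.31682086]
```

View pics/w11c.png

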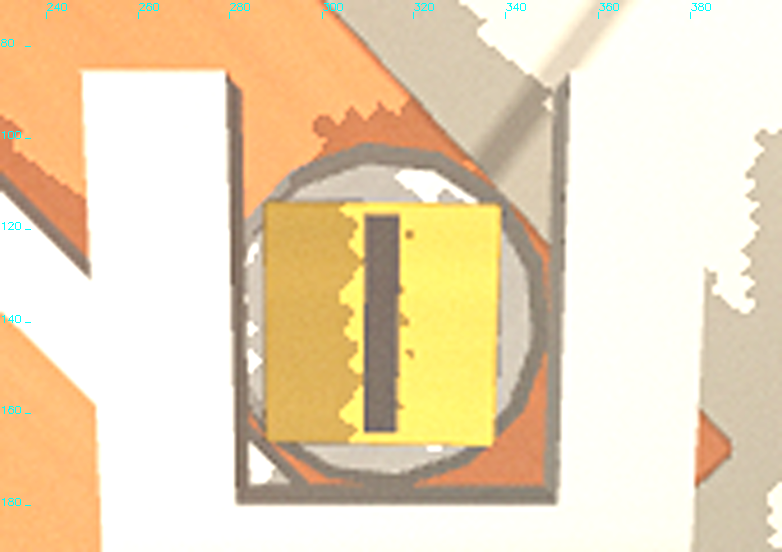

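Call:
{"op": "carry_out", "data": {
  "rows": [
    [0.7, -1, -4, 0, 0, 0],
    [0.7, -1, -8, 0, 0, 0],
    [0.7, -1, -12, 0, 0, 0],
    [0.7, -1, -15, 0, 0, 0]
  ]
}}

```text
t: 23.02
tcp_pos: [537.2, 78.7, 88.5]
tcp_rot: [[-0.789, -0.615, 0.001], [-0.615, 0.789, 0.001], [-0.001, -0.0, -1.0]]
ft_force: [-0.1, 0.8, -2.5]
width: 18.3
```

Call:
{"op": "carry_out", "data": {
  "rows": [
    [0, 0, -1.5, 0, 0, 0],
    [0, 0, -3, 0, 0, 0],
    [0, 0, -4, 0, 0, 0],
    [0, 0, -4, 0, 0, 0]
  ]
}}

```text
t: 23.52
tcp_pos: [537.2, 78.7, 84.5]
tcp_rot: [[-0.789, -0.615, 0.001], [-0.615, 0.789, 0.001], [-0.001, -0.0, -1.0]]
ft_force: [-0.5, -0.4, -2.8]
width: 17.9
```

Call:
{"op": "carry_out", "data": {
  "rows": [
    [0, 0, -1, 0, 0, 0],
    [0, 0, -2, 0, 0, 0],
    [0, 0, -2, 0, 0, 0]
  ]
}}

```text
t: 23.9
tcp_pos: [537.1, 78.6, 82.3]
tcp_rot: [[-0.789, -0.615, 0.001], [-0.615, 0.789, 0.0], [-0.001, -0.0, -1.0]]
ft_force: [-0.2, -0.2, -2.1]
width: 18.0
```

Run:
```python
from h import *
import pickle
st(); s,c=snap('wrist','w12.png'); pickle.dump((s,c),open('w12.pkl','wb')); crop(c,'w12c.png',230,70,400,190,4.6)
s,c=snap('scene','s12.png'); crop(c,'s12c.png',230,100,430,270,4)
```

```text
t 23.9 p [537.1  78.6  82.3] w 18.0 f [-0.2 -0.2 -2.1]
[[-0.789, -0.615, 0.001], [-0.615, 0.789, 0.0], [-0.001, -0.0, -1.0]] [-8.6, 26.0, -6.2, 111.0, 3.9, 43.2, 110.9]
```

View pics/w12c.png

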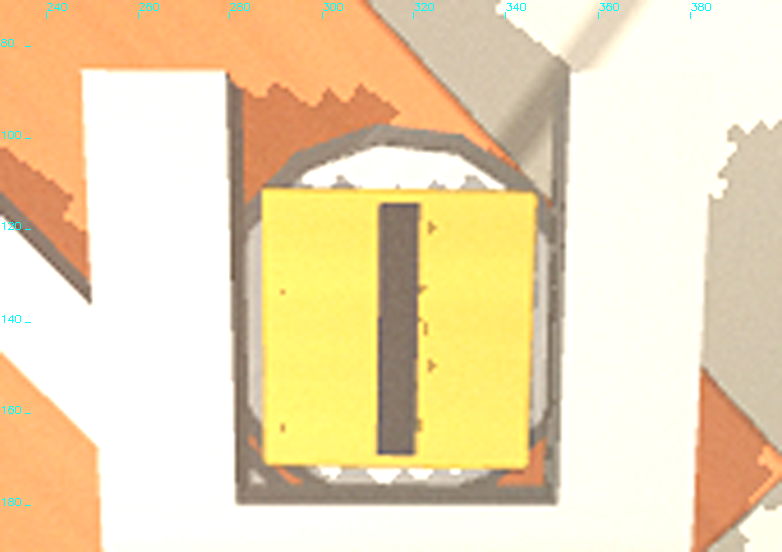

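View pics/s12c.png

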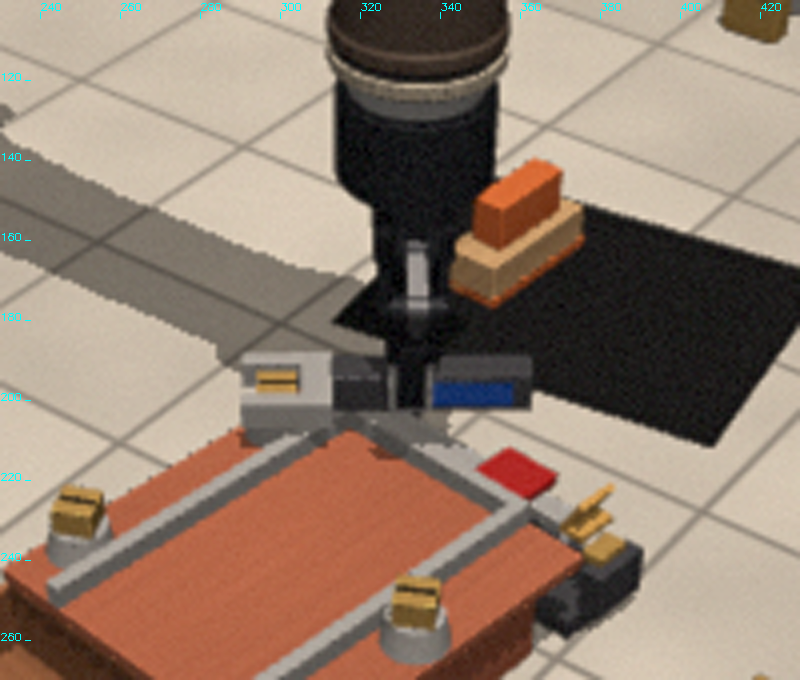

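```bash
cat >> h.py <<'E'
def arc(ax_tool,ths):
    """rows to rotate about axis at tool (x,y) by angles ths (rad, world z)"""
    s=env.state(); A=s['tcp_pos']+np.asarray(s['tcp_rot'])@np.array([*ax_tool,0]); r=s['tcp_pos'][:2]-A[:2]
    print('axis',np.round(A,1))
    for t in ths:
        c,q=np.cos(t),np.sin(t); d=np.array([c*r[0]-q*r[1],q*r[0]+c*r[1]])-r; print([round(d[0],1),round(d[1],1),0,0,0,t])
E
python3 -c "
from h import *
arc((66.9,-.5),[-.12,-.26,-.4,-.55,-.7])"
```

```text
axis [484.8  37.1  82.4]
[np.float64(4.6), np.float64(-6.6), 0, 0, 0, -0.12]
[np.float64(8.9), np.float64(-14.9), 0, 0, 0, -0.26]
[np.float64(12.0), np.float64(-23.7), 0, 0, 0, -0.4]
[np.float64(14.0), np.float64(-33.5), 0, 0, 0, -0.55]
[np.float64(14.4), np.float64(-43.6), 0, 0, 0, -0.7]
```

Call:
{"op": "carry_out", "data": {
  "rows": [
    [0, 0, -1, 0, 0, 0],
    [0, 0, -2, 0, 0, 0],
    [0, 0, -2, 0, 0, 0]
  ]
}}

```text
t: 24.38
tcp_pos: [537.2, 78.7, 80.4]
tcp_rot: [[-0.789, -0.615, 0.001], [-0.615, 0.789, 0.0], [-0.001, -0.0, -1.0]]
ft_force: [-0.2, 0.5, -2.4]
width: 18.2
```

Call:
{"op": "carry_out", "data": {
  "rows": [
    [4.6, -6.6, 0, 0, 0, -0.12],
    [8.9, -14.9, 0, 0, 0, -0.26],
    [12, -23.7, 0, 0, 0, -0.4],
    [14, -33.5, 0, 0, 0, -0.55],
    [14.4, -43.6, 0, 0, 0, -0.7]
  ]
}}

```text
t: 25.0
tcp_pos: [551.4, 35.1, 80.3]
tcp_rot: [[-0.999, 0.042, 0.0], [0.042, 0.999, 0.0], [-0.0, 0.0, -1.0]]
ft_force: [-3.2, 1.6, -1.3]
width: 18.6
```

```bash
python3 -c "
from h import *
st()
s,c=snap('wrist','w13.png'); crop(c,'w13c.png',230,70,400,190,4.6)
A=np.array([484.8,37.1])
r=s['tcp_pos'][:2]-A
for t in [-.14,-.28,-.42,-.56,-.7]:
    a0=np.arctan2(41.6,52.4)-.7-0
    n=A+66.9*np.array([np.cos(a0+t),np.sin(a0+t)]); print(np.round(n-s['tcp_pos'][:2],1),t)
"
```

```text
t 25.0 p [551.4  35.1  80.3] w 18.6 f [-3.2  1.6 -1.3]
[[-0.999, 0.042, 0.0], [0.042, 0.999, 0.0], [-0.0, 0.0, -1.0]] [-12.0, 26.8, 4.3, 110.2, -2.9, 43.1, 81.5]
[-0.6 -9.3] -0.14
[ -2.8 -18.4] -0.28
[ -6.3 -27.1] -0.42
[-10.9 -35.2] -0.56
[-16.7 -42.6] -0.7
```

View pics/w13c.png

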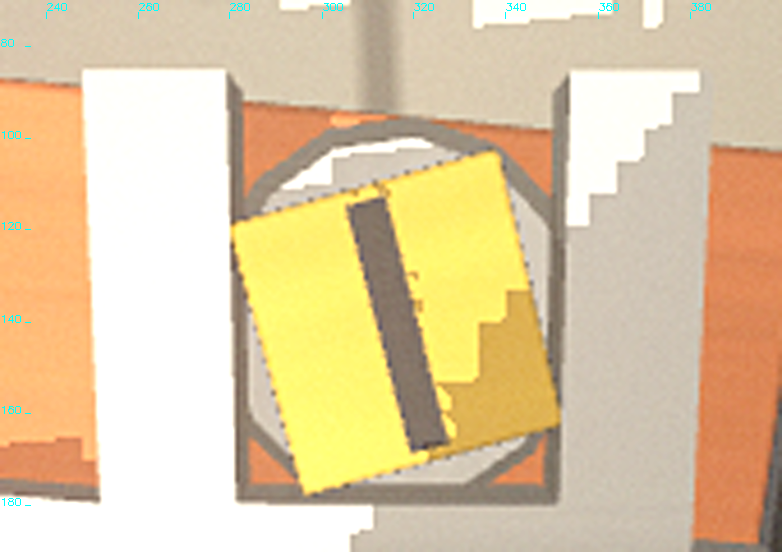

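Call:
{"op": "carry_out", "data": {
  "rows": [
    [-0.6, -9.3, 0, 0, 0, -0.14],
    [-2.8, -18.4, 0, 0, 0, -0.28],
    [-6.3, -27.1, 0, 0, 0, -0.42],
    [-10.9, -35.2, 0, 0, 0, -0.56],
    [-16.7, -42.6, 0, 0, 0, -0.7]
  ]
}}

```text
t: 25.68
tcp_pos: [533.6, -7.5, 80.0]
tcp_rot: [[-0.73, 0.683, -0.001], [0.683, 0.73, 0.001], [0.002, -0.0, -1.0]]
ft_force: [-3.6, 4.4, -1.6]
width: 18.2
```

```bash
python3 -c "
from h import *
st()
s,c=snap('wrist','w14.png'); crop(c,'w14c.png',230,70,400,190,4.6)
A=np.array([484.8,37.1])
for t in [-.1,-.2,-.3,-.36,-.42]:
    a0=np.arctan2(41.6,52.4)-1.4
    n=A+66.9*np.array([np.cos(a0+t),np.sin(a0+t)]); print(np.round(n-s['tcp_pos'][:2],1),t)
"
```

```text
t 25.68 p [533.6  -7.5  80. ] w 18.2 f [-3.6  4.4 -1.6]
[[-0.73, 0.683, -0.001], [0.683, 0.73, 0.001], [0.002, -0.0, -1.0]] [-16.0, 25.8, 14.9, 113.3, -9.7, 42.1, 51.7]
[-3.6 -4.7] -0.1
[-8.8 -9. ] -0.2
[-14.3 -12.7] -0.3
[-17.8 -14.7] -0.36
[-21.4 -16.4] -0.42
```

View pics/w14c.png

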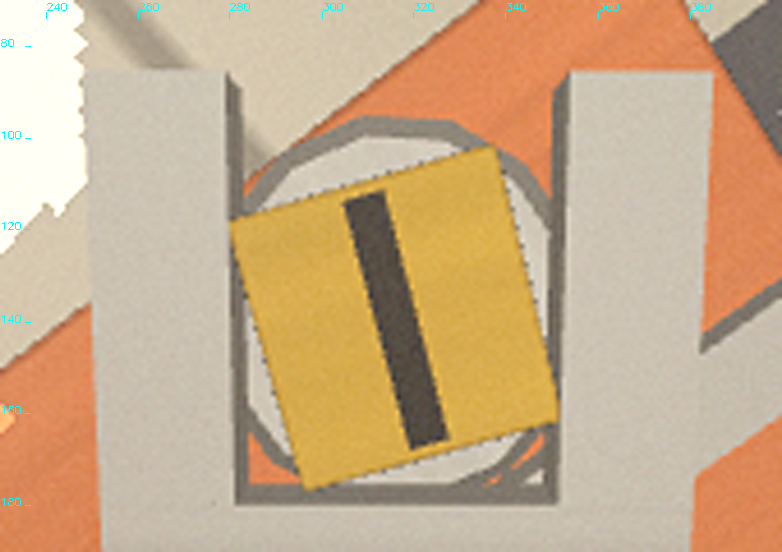

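Call:
{"op": "carry_out", "data": {
  "rows": [
    [-3.6, -4.7, 0, 0, 0, -0.1],
    [-8.8, -9, 0, 0, 0, -0.2],
    [-14.3, -12.7, 0, 0, 0, -0.3],
    [-17.8, -14.7, 0, 0, 0, -0.36],
    [-17.8, -14.7, 0, 0, 0, -0.36]
  ]
}}

```text
t: 26.35
tcp_pos: [514.7, -22.4, 79.9]
tcp_rot: [[-0.44, 0.898, -0.002], [0.898, 0.44, 0.002], [0.003, -0.001, -1.0]]
ft_force: [-3.4, 1.7, -2.1]
width: 18.4
```

```bash
python3 -c "
from h import *
st()
A=np.array([484.8,37.1]);s=env.state();print(s['moment'])
for t in [-.03,-.06,-.09,-.12]:
    a0=np.arctan2(41.6,52.4)-1.76
    n=A+66.9*np.array([np.cos(a0+t),np.sin(a0+t)]); print(np.round(n-s['tcp_pos'][:2],1),t)
"
```

```text
t 26.35 p [514.7 -22.4  79.9] w 18.4 f [-3.4  1.7 -2.1]
[[-0.44, 0.898, -0.002], [0.898, 0.44, 0.002], [0.003, -0.001, -1.0]] [-18.9, 24.9, 20.5, 116.1, -13.0, 41.3, 35.7]
[0.44678566 0.63540193 0.14864004]
[-0.7 -0.7] -0.03
[-2.6 -1.5] -0.06
[-4.4 -2.3] -0.09
[-6.3 -3.1] -0.12
```

Call:
{"op": "carry_out", "data": {
  "rows": [
    [-0.7, -0.7, 0, 0, 0, -0.03],
    [-2.6, -1.5, 0, 0, 0, -0.06],
    [-2.6, -1.5, 0, 0, 0, -0.06]
  ]
}}

```text
t: 26.72
tcp_pos: [511.3, -23.9, 79.7]
tcp_rot: [[-0.385, 0.923, -0.004], [0.923, 0.385, 0.002], [0.003, -0.003, -1.0]]
ft_force: [-4.6, 0.0, -0.8]
width: 18.2
```

```bash
python3 -c "
from h import *
st()
s,c=snap('wrist','w15.png'); crop(c,'w15c.png',230,70,400,190,4.6)
print(s['moment'])
"
```

```text
t 26.73 p [511.3 -23.9  79.7] w 18.2 f [-4.6  0.  -0.8]
[[-0.385, 0.923, -0.004], [0.923, 0.385, 0.002], [0.003, -0.003, -1.0]] [-19.5, 24.7, 21.4, 116.5, -13.5, 41.3, 33.0]
[0.14138339 1.22599101 0.35585731]
```

View pics/w15c.png

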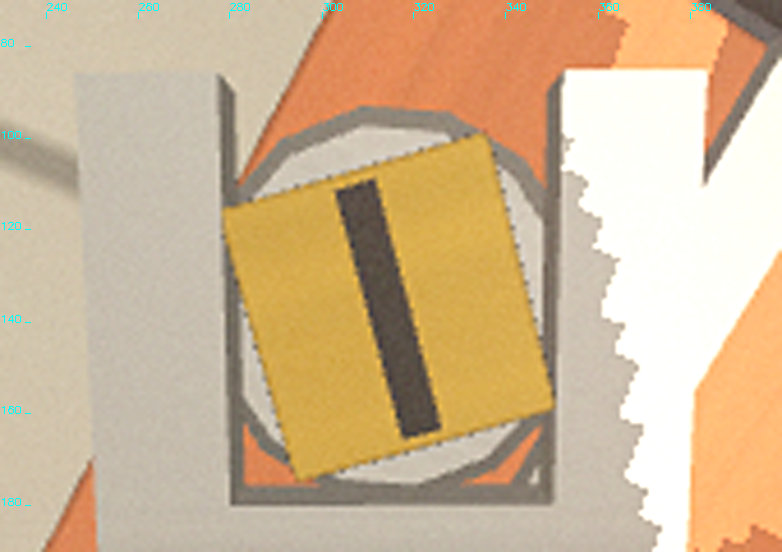

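Call:
{"op": "carry_out", "data": {
  "rows": [
    [-1.9, -0.8, 0, 0, 0, -0.03],
    [-3, -1.2, 0, 0, 0, -0.05],
    [-3, -1.2, 0, 0, 0, -0.05]
  ]
}}

```text
t: 27.15
tcp_pos: [508.3, -25.3, 79.7]
tcp_rot: [[-0.339, 0.941, -0.003], [0.941, 0.339, 0.002], [0.003, -0.003, -1.0]]
ft_force: [-3.5, -0.4, -1.5]
width: 18.1
```

```bash
python3 -c "
from h import *
st()
s,c=snap('wrist','w16.png'); crop(c,'w16c.png',230,70,400,190,4.6)
print(s['moment'])
A=np.array([484.8,37.1])
r=s['tcp_pos'][:2]-A; print(np.hypot(*r))
for t in [.06,.12,.18,.24]:
    n=A+cv2.Rodrigues(np.array([0,0,t]))[0][:2,:2]@r; print(np.round(n-s['tcp_pos'][:2],1),t)
"
```

```text
t 27.15 p [508.3 -25.3  79.7] w 18.1 f [-3.5 -0.4 -1.5]
[[-0.339, 0.941, -0.003], [0.941, 0.339, 0.002], [0.003, -0.003, -1.0]] [-20.0, 24.6, 22.2, 117.0, -14.0, 41.1, 30.7]
[-0.03781772  0.88926609  0.50903375]
66.71320359469921
[3.7 1.5] 0.06
[7.3 3.3] 0.12
[10.8  5.2] 0.18
[14.2  7.4] 0.24
```

View pics/w16c.png

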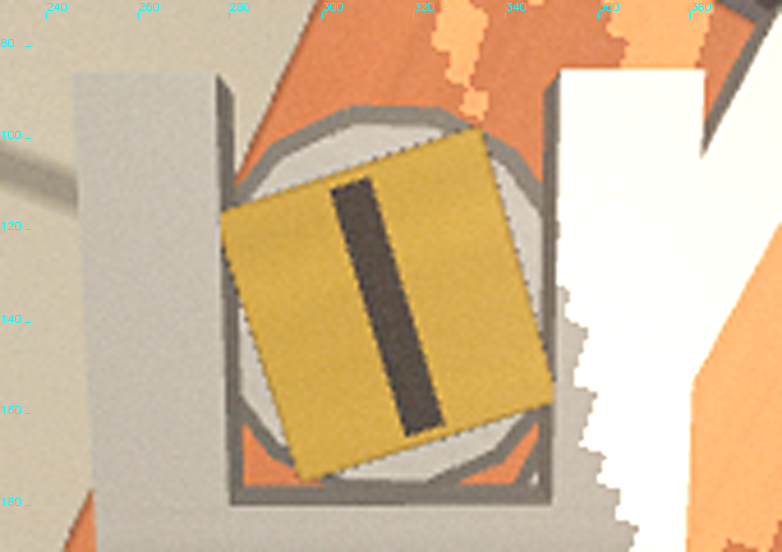

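Call:
{"op": "carry_out", "data": {
  "rows": [
    [3.7, 1.5, 0, 0, 0, 0.06],
    [7.3, 3.3, 0, 0, 0, 0.12],
    [10.8, 5.2, 0, 0, 0, 0.18],
    [14.2, 7.4, 0, 0, 0, 0.24],
    [14.2, 7.4, 0, 0, 0, 0.24]
  ]
}}

```text
t: 27.82
tcp_pos: [523.7, -18.1, 79.9]
tcp_rot: [[-0.552, 0.834, -0.002], [0.834, 0.552, 0.001], [0.002, -0.001, -1.0]]
ft_force: [-0.2, -0.2, -2.1]
width: 18.4
```

```bash
python3 -c "
from h import *
st()
s,c=snap('wrist','w17.png'); crop(c,'w17c.png',230,70,400,190,4.6)
print(s['moment'])
"
```

```text
t 27.82 p [523.7 -18.1  79.9] w 18.4 f [-0.2 -0.2 -2.1]
[[-0.552, 0.834, -0.002], [0.834, 0.552, 0.001], [0.002, -0.001, -1.0]] [-17.8, 25.3, 18.5, 114.8, -11.8, 41.7, 41.5]
[-0.01851964  0.01437254 -0.03834339]
```

View pics/w17c.png

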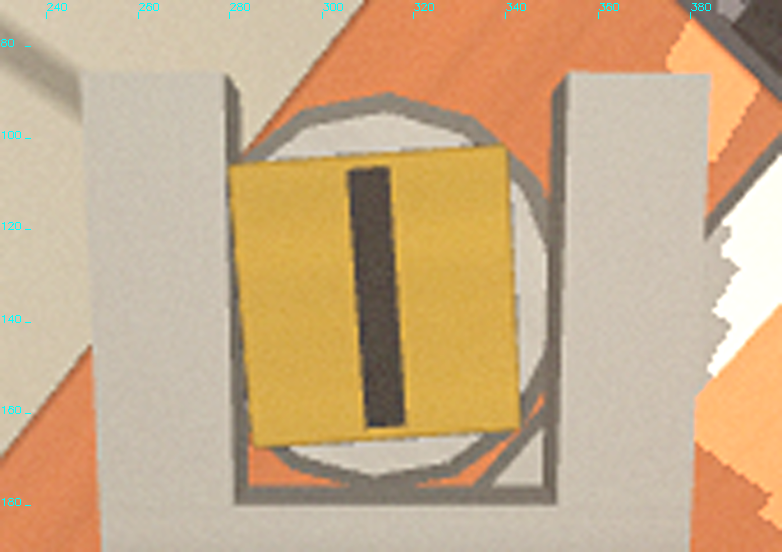

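Call:
{"op": "carry_out", "data": {
  "rows": [
    [0, 0, 10, 0, 0, 0],
    [0, 0, 25, 0, 0, 0],
    [0, 0, 40, 0, 0, 0],
    [0, -5, 45, 0, 0, 0.15],
    [0, -10, 45, 0, 0, 0.32]
  ]
}}

```text
t: 28.5
tcp_pos: [524.3, -28.1, 126.7]
tcp_rot: [[-0.789, 0.614, 0.0], [0.614, 0.789, 0.0], [-0.0, 0.001, -1.0]]
ft_force: [-0.7, -0.2, -2.2]
width: 18.2
```

Call:
{"op": "carry_out", "data": {
  "rows": [
    [-1, -5, 0, 0, 0, 0.18],
    [-1, -10, 0, 0, 0, 0.36],
    [-2, -15, 0, 0, 0, 0.54],
    [-2, -18, 0, 0, 0, 0.72],
    [-3, -22, 0, 0, 0, 0.9]
  ]
}}

```text
t: 29.12
tcp_pos: [521.7, -50.3, 127.9]
tcp_rot: [[-0.97, -0.242, 0.001], [-0.242, 0.97, 0.0], [-0.001, -0.0, -1.0]]
ft_force: [0.2, 1.0, -2.5]
width: 18.4
```

Call:
{"op": "carry_out", "data": {
  "rows": [
    [0, 0, 0, 0, 0, 0.17],
    [0, 0, 0, 0, 0, 0.34],
    [0, 0, 0, 0, 0, 0.425],
    [0, 0, 0, 0, 0, 0.425],
    [0, 0, 0, 0, 0, 0.425]
  ]
}}

```text
t: 29.75
tcp_pos: [521.9, -50.4, 128.5]
tcp_rot: [[-0.786, -0.619, 0.002], [-0.619, 0.786, 0.001], [-0.002, -0.001, -1.0]]
ft_force: [-0.0, 0.3, -2.4]
width: 17.9
```

```bash
python3 -c "
from h import *
import pickle
st()
s,c=snap('wrist','w18.png');pickle.dump((s,c),open('w18.pkl','wb')); crop(c,'w18c.png',230,60,400,190,4.6)
print(unproj(s,c,[[311,147]],90))
"
```

```text
t 29.75 p [521.9 -50.4 128.5] w 17.9 f [-0.   0.3 -2.4]
[[-0.786, -0.619, 0.002], [-0.619, 0.786, 0.001], [-0.002, -0.001, -1.0]] [1.0, 20.5, -0.9, 111.8, 0.4, 47.6, 128.1]
[[473.35343443 -91.52103576  90.        ]]
```

View pics/w18.png

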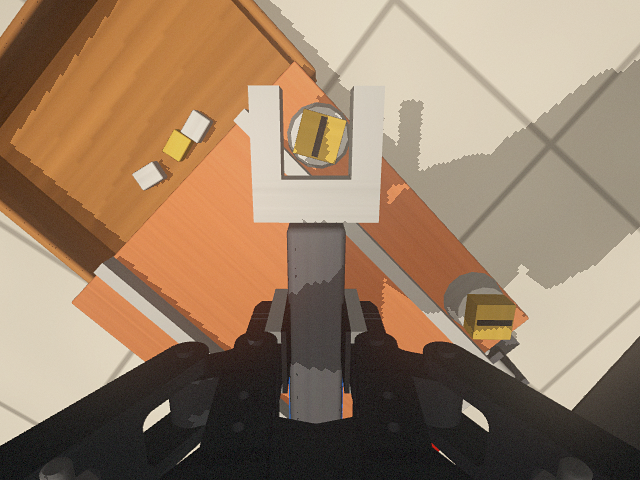

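View pics/w18c.png

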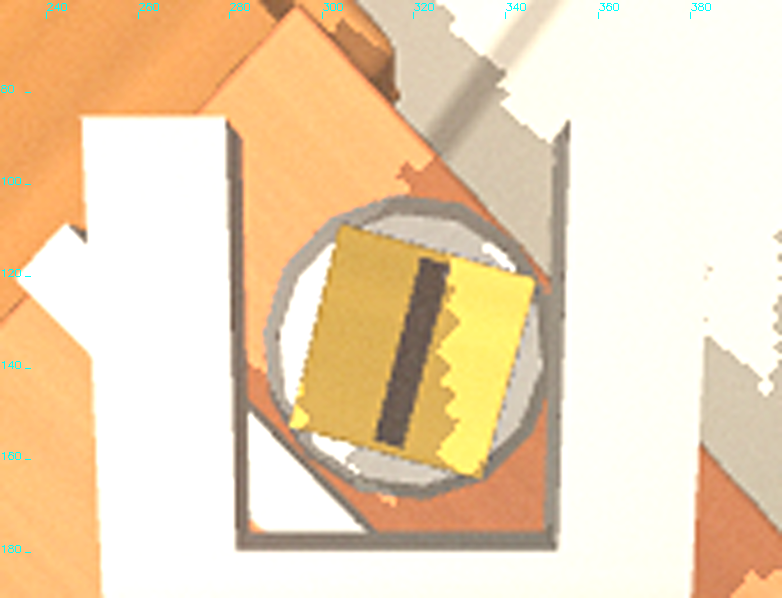

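```bash
python3 -c "
from h import *
import pickle
s,c=pickle.load(open('w18.pkl','rb'))
A=unproj(s,c,[[319.2,136.2]],90)[0]; print(A)
print(proj(s,c,[[468.4,-91.3,90]]))
y=np.radians(203.4); tx=np.array([np.cos(y),np.sin(y)]); ty=np.array([np.cos(y-np.pi/2),np.sin(y-np.pi/2)])
for A in (A[:2],np.array([468.4,-91.3])):
  T=A-66.9*tx+.5*ty; print(T,T-s['tcp_pos'][:2])
"
```

```text
[467.35601889 -91.5296634   90.        ]
[[318.16160713 138.41588522]]
[528.55522941 -64.5015922 ] [  6.68082611 -14.07134846]
[529.59921051 -64.2719288 ] [  7.72480722 -13.84168506]
```

Call:
{"op": "carry_out", "data": {
  "rows": [
    [4, -8, 0, 0, 0, -0.15],
    [7.2, -14, -5, 0, 0, -0.258],
    [7.2, -14, -15, 0, 0, -0.258],
    [7.2, -14, -25, 0, 0, -0.258],
    [7.2, -14, -25, 0, 0, -0.258]
  ]
}}

```text
t: 30.42
tcp_pos: [528.1, -63.9, 102.2]
tcp_rot: [[-0.917, -0.4, -0.001], [-0.4, 0.917, 0.0], [0.0, 0.001, -1.0]]
ft_force: [-0.3, 0.3, -1.3]
width: 18.4
```

```bash
python3 -c "
from h import *
import pickle
st()
s,c=snap('wrist','w19.png');pickle.dump((s,c),open('w19.pkl','wb')); crop(c,'w19c.png',230,60,400,190,4.6)
"
```

```text
t 30.43 p [528.1 -63.9 102.2] w 18.4 f [-0.3  0.3 -1.3]
[[-0.917, -0.4, -0.001], [-0.4, 0.917, 0.0], [0.0, 0.001, -1.0]] [-0.2, 23.3, 2.4, 112.0, -1.4, 44.7, 116.5]
```

View pics/w19c.png

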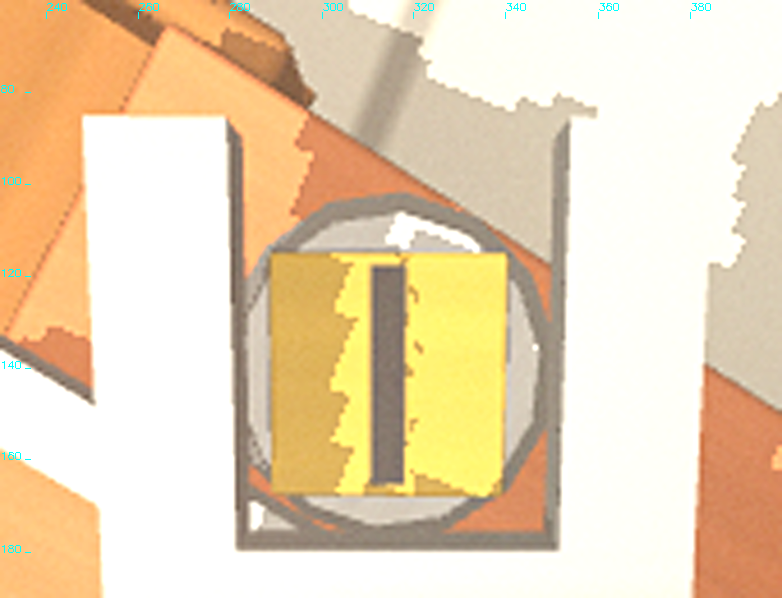

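Call:
{"op": "carry_out", "data": {
  "rows": [
    [0.3, -0.6, -5, 0, 0, 0],
    [0.3, -0.6, -10, 0, 0, 0],
    [0.3, -0.6, -15, 0, 0, 0],
    [0.3, -0.6, -19, 0, 0, 0],
    [0.3, -0.6, -21.5, 0, 0, 0]
  ]
}}

```text
t: 31.1
tcp_pos: [528.7, -64.7, 80.9]
tcp_rot: [[-0.917, -0.399, 0.0], [-0.399, 0.917, 0.0], [-0.0, 0.0, -1.0]]
ft_force: [-0.1, -0.3, -1.3]
width: 18.4
```

```bash
cat >> h.py <<'E'
def look(n):
    s,c=snap('wrist','w%d.png'%n);crop(c,'w%dc.png'%n,230,60,400,190,4.6)
    print('mz',round(s['moment'][2],2),'yaw',round(np.degrees(np.arctan2(s['tcp_rot'][1][0],s['tcp_rot'][0][0])),1))
E
python3 -c "
from h import *
st();look(20)
arc((66.9,-.5),[-.14,-.28,-.42,-.56,-.7])
"
```

```text
t 31.1 p [528.7 -64.7  80.9] w 18.4 f [-0.1 -0.3 -1.3]
[[-0.917, -0.399, 0.0], [-0.399, 0.917, 0.0], [-0.0, 0.0, -1.0]] [-0.0, 25.1, 2.3, 112.8, -1.5, 42.0, 116.7]
mz -0.02 yaw -156.5
axis [467.5 -91.8  80.7]
[np.float64(3.2), np.float64(-8.8), 0, 0, 0, -0.14]
[np.float64(5.1), np.float64(-18.0), 0, 0, 0, -0.28]
[np.float64(5.8), np.float64(-27.3), 0, 0, 0, -0.42]
[np.float64(5.1), np.float64(-36.6), 0, 0, 0, -0.56]
[np.float64(3.1), np.float64(-45.8), 0, 0, 0, -0.7]
```

View pics/w20c.png

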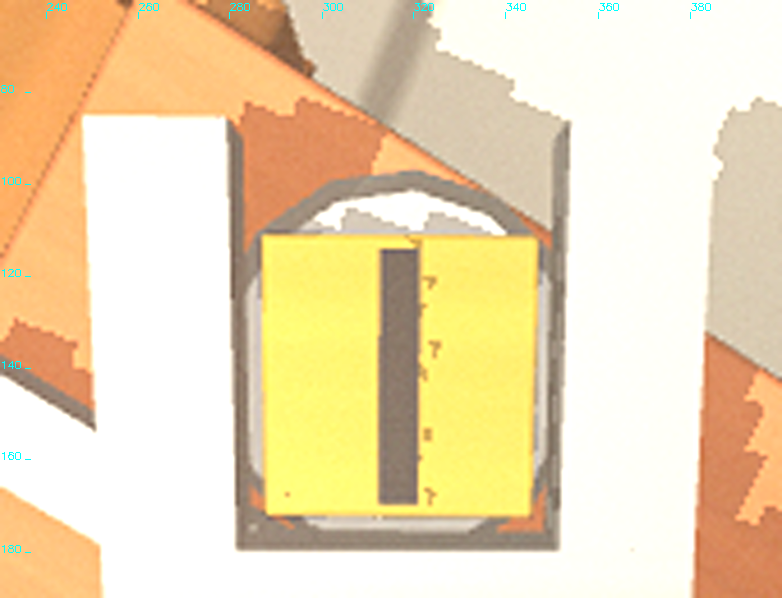

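Call:
{"op": "carry_out", "data": {
  "rows": [
    [3.2, -8.8, 0, 0, 0, -0.14],
    [5.1, -18, 0, 0, 0, -0.28],
    [5.8, -27.3, 0, 0, 0, -0.42],
    [5.1, -36.6, 0, 0, 0, -0.56],
    [3.1, -45.8, 0, 0, 0, -0.7]
  ]
}}

```text
t: 31.78
tcp_pos: [531.5, -110.1, 80.7]
tcp_rot: [[-0.957, 0.289, -0.0], [0.289, 0.957, 0.001], [0.001, 0.001, -1.0]]
ft_force: [-1.4, 2.5, -1.6]
width: 17.9
```

```bash
cat >> h.py <<'E'
def arcA(A,ths,rad=66.9,yawtarget0=None):
    s=env.state(); p=s['tcp_pos'][:2]; y=np.arctan2(s['tcp_rot'][1][0],s['tcp_rot'][0][0])
    for t in ths:
        tx=np.array([np.cos(y+t),np.sin(y+t)]); ty=np.array([np.sin(y+t),-np.cos(y+t)])
        d=np.array(A)-rad*tx+.5*ty-p; print(np.round(d,1).tolist(),t)
E
python3 -c "
from h import *
st();look(21)
arcA((467.5,-91.8),[-.14,-.28,-.42,-.56,-.7])
"
```

```text
t 31.77 p [ 531.5 -110.1   80.7] w 17.9 f [-1.4  2.5 -1.6]
[[-0.957, 0.289, -0.0], [0.289, 0.957, 0.001], [0.001, 0.001, -1.0]] [-3.3, 26.3, 12.8, 112.0, -8.4, 42.6, 87.6]
mz 0.02 yaw 163.2
[-3.0, -8.8] -0.14
[-7.5, -17.0] -0.28
[-13.1, -24.5] -0.42
[-19.8, -31.1] -0.56
[-27.2, -36.8] -0.7
```

View pics/w21c.png

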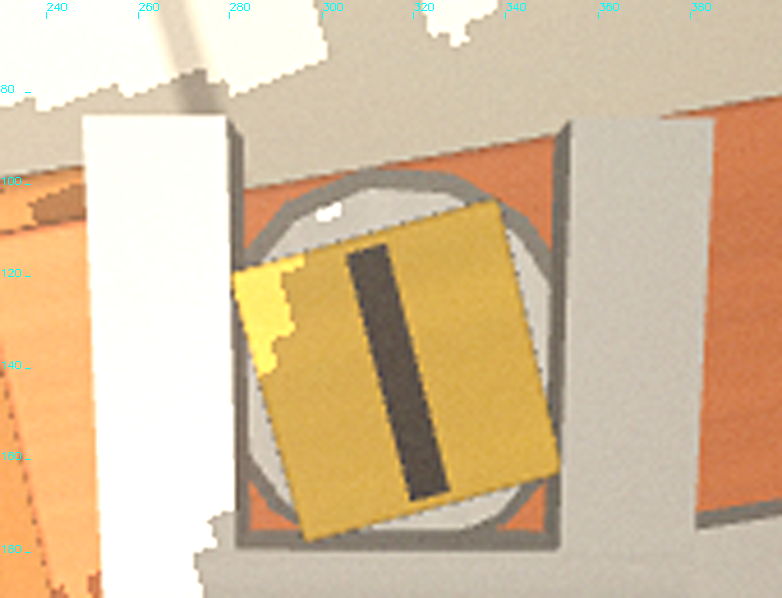

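Call:
{"op": "carry_out", "data": {
  "rows": [
    [-3, -8.8, 0, 0, 0, -0.14],
    [-7.5, -17, 0, 0, 0, -0.28],
    [-13.1, -24.5, 0, 0, 0, -0.42],
    [-19.8, -31.1, 0, 0, 0, -0.56],
    [-27.2, -36.8, 0, 0, 0, -0.7]
  ]
}}

```text
t: 32.45
tcp_pos: [503.7, -146.9, 80.6]
tcp_rot: [[-0.538, 0.843, -0.0], [0.843, 0.538, 0.002], [0.002, 0.001, -1.0]]
ft_force: [-1.3, 4.0, -1.4]
width: 18.0
```

```bash
python3 -c "
from h import *
st();look(22)
arcA((467.5,-91.8),[-.06,-.12,-.18,-.22,-.26])
"
```

```text
t 32.45 p [ 503.7 -146.9   80.6] w 18.0 f [-1.3  4.  -1.4]
[[-0.538, 0.843, -0.0], [0.843, 0.538, 0.002], [0.002, 0.001, -1.0]] [-7.4, 25.9, 23.6, 115.0, -15.3, 42.1, 58.2]
mz 0.01 yaw 122.5
[-3.0, -2.7] -0.06
[-6.6, -4.6] -0.12
[-10.2, -6.2] -0.18
[-12.7, -7.2] -0.22
[-15.3, -8.0] -0.26
```

Call:
{"op": "carry_out", "data": {
  "rows": [
    [-3, -2.7, 0, 0, 0, -0.06],
    [-6.6, -4.6, 0, 0, 0, -0.12],
    [-10.2, -6.2, 0, 0, 0, -0.18],
    [-12.7, -7.2, 0, 0, 0, -0.22],
    [-12.7, -7.2, 0, 0, 0, -0.22]
  ]
}}

```text
t: 33.12
tcp_pos: [490.7, -154.2, 80.7]
tcp_rot: [[-0.336, 0.942, 0.001], [0.942, 0.336, 0.003], [0.002, 0.002, -1.0]]
ft_force: [1.0, 2.9, -2.2]
width: 18.3
```

```bash
python3 -c "
from h import *
st();look(23)
arcA((467.5,-91.8),[.06,.12,.18,.24])
"
```

```text
t 33.12 p [ 490.7 -154.2   80.7] w 18.3 f [ 1.   2.9 -2.2]
[[-0.336, 0.942, 0.001], [0.942, 0.336, 0.003], [0.002, 0.002, -1.0]] [-9.1, 25.6, 27.2, 116.6, -17.5, 41.7, 48.6]
mz 0.12 yaw 109.6
[3.4, 1.0] 0.06
[7.0, 2.7] 0.12
[10.6, 4.7] 0.18
[14.0, 6.8] 0.24
```

View pics/w23c.png

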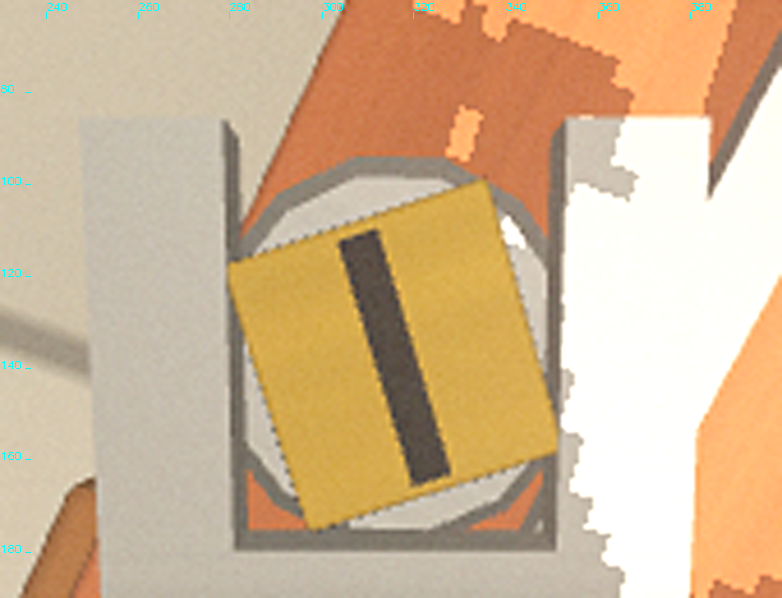

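Call:
{"op": "carry_out", "data": {
  "rows": [
    [-1.3, -0.5, 0, 0, 0, -0.02],
    [-2.5, -0.8, 0, 0, 0, -0.04],
    [-2.5, -0.8, 0, 0, 0, -0.04]
  ]
}}

```text
t: 33.55
tcp_pos: [488.4, -155.1, 80.7]
tcp_rot: [[-0.298, 0.955, 0.001], [0.955, 0.298, 0.002], [0.002, 0.002, -1.0]]
ft_force: [1.5, 0.6, -2.1]
width: 18.1
```

```bash
python3 -c "
from h import *
st();look(24)
arcA((467.5,-91.8),[.06,.12,.18,.25,.31])
"
```

```text
t 33.55 p [ 488.4 -155.1   80.7] w 18.1 f [ 1.5  0.6 -2.1]
[[-0.298, 0.955, 0.001], [0.955, 0.298, 0.002], [0.002, 0.002, -1.0]] [-9.5, 25.5, 27.8, 116.9, -17.8, 41.6, 46.8]
mz 0.17 yaw 107.3
[3.4, 0.9] 0.06
[7.1, 2.5] 0.12
[10.7, 4.3] 0.18
[14.7, 6.6] 0.25
[18.0, 8.8] 0.31
```

Back off to free the key and check.

Call:
{"op": "carry_out", "data": {
  "rows": [
    [3.4, 0.9, 0, 0, 0, 0.06],
    [7.1, 2.5, 0, 0, 0, 0.12],
    [10.7, 4.3, 0, 0, 0, 0.18],
    [14.7, 6.6, 0, 0, 0, 0.25],
    [17.5, 8.5, 0, 0, 0, 0.3]
  ]
}}

```text
t: 34.22
tcp_pos: [505.6, -147.1, 80.7]
tcp_rot: [[-0.568, 0.823, -0.0], [0.823, 0.568, 0.002], [0.002, 0.001, -1.0]]
ft_force: [-0.1, 0.1, -2.1]
width: 18.4
```

```bash
python3 -c "
from h import *
st();look(25)
"
```

```text
t 34.23 p [ 505.6 -147.1   80.7] w 18.4 f [-0.1  0.1 -2.1]
[[-0.568, 0.823, -0.0], [0.823, 0.568, 0.002], [0.002, 0.001, -1.0]] [-6.9, 26.0, 23.1, 114.7, -15.0, 42.2, 59.9]
mz -0.05 yaw 124.6
```

View pics/w25c.png

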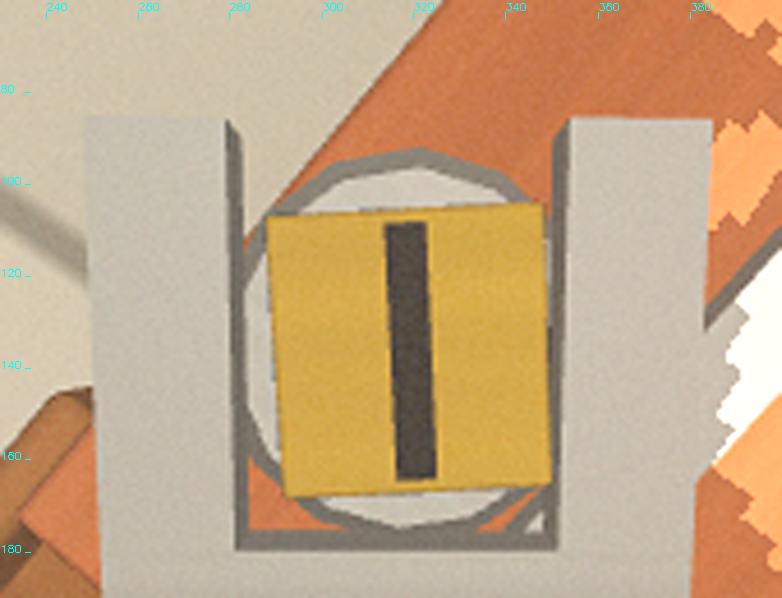

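Call:
{"op": "carry_out", "data": {
  "rows": [
    [0, 0, 12, 0, 0, 0],
    [0, 0, 28, 0, 0, 0],
    [0, 0, 45, 0, 0, 0],
    [8, 6, 50, 0, 0, -0.16],
    [16, 12, 50, 0, 0, -0.32]
  ]
}}

```text
t: 34.9
tcp_pos: [522.9, -134.8, 132.7]
tcp_rot: [[-0.277, 0.961, 0.003], [0.961, 0.277, 0.002], [0.001, 0.004, -1.0]]
ft_force: [-0.3, 0.8, -1.8]
width: 18.4
```

Call:
{"op": "carry_out", "data": {
  "rows": [
    [10, 8, 0, 0, 0, -0.18],
    [20, 16, 0, 0, 0, -0.36],
    [30, 24, 0, 0, 0, -0.54],
    [40, 32, 0, 0, 0, -0.72],
    [50, 40, 0, 0, 0, -0.9]
  ]
}}

```text
t: 35.52
tcp_pos: [573.5, -94.3, 134.0]
tcp_rot: [[0.585, 0.811, 0.005], [0.811, -0.585, -0.001], [0.003, 0.005, -1.0]]
ft_force: [0.1, 0.6, -1.5]
width: 18.2
```

Call:
{"op": "carry_out", "data": {
  "rows": [
    [5, 5, 0, 0, 0, -0.16],
    [7, 7, 0, 0, 0, -0.29],
    [7, 7, 0, 0, 0, -0.29],
    [7, 7, 0, 0, 0, -0.29]
  ]
}}

```text
t: 36.02
tcp_pos: [580.5, -87.2, 134.6]
tcp_rot: [[0.791, 0.612, 0.005], [0.612, -0.791, -0.002], [0.003, 0.005, -1.0]]
ft_force: [-0.8, 0.4, -2.3]
width: 17.6
```

```bash
python3 -c "
from h import *
import pickle
st()
s,c=snap('wrist','w26.png');pickle.dump((s,c),open('w26.pkl','wb')); crop(c,'w26c.png',230,60,400,190,4.6)
"
```

```text
t 36.02 p [580.5 -87.2 134.6] w 17.6 f [-0.8  0.4 -2.3]
[[0.791, 0.612, 0.005], [0.612, -0.791, -0.002], [0.003, 0.005, -1.0]] [-28.8, 31.5, 45.7, 105.2, -27.3, 54.5, -23.4]
```

View pics/w26c.png

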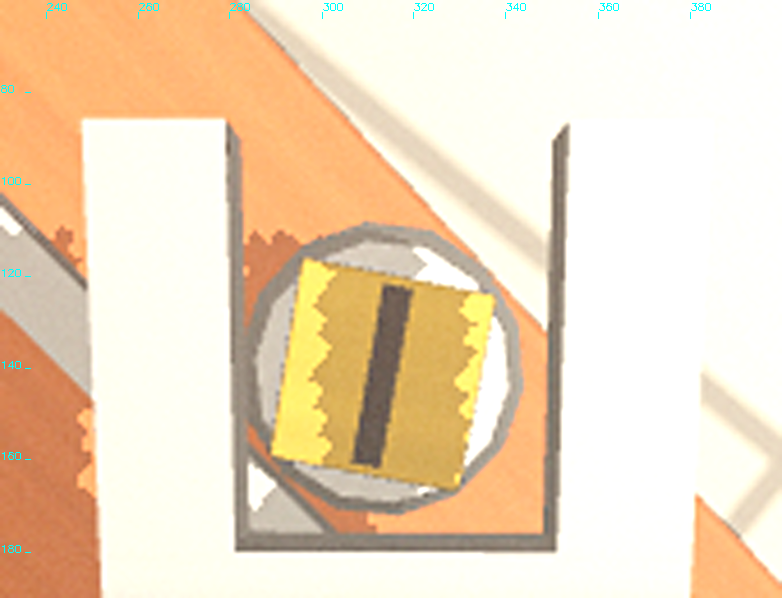

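View pics/w26.png

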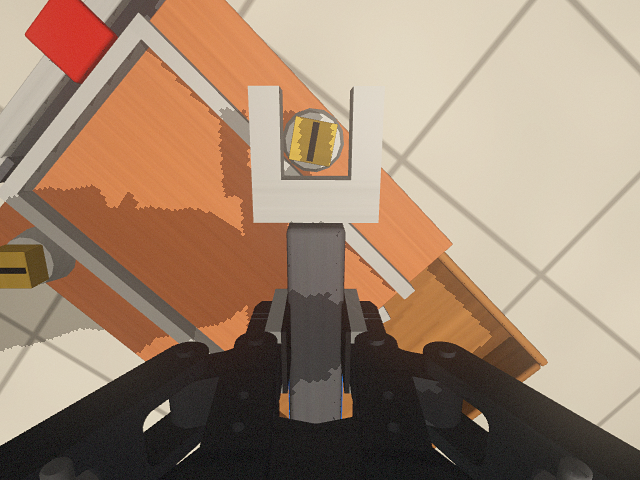

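```bash
python3 -c "
from h import *
import pickle
s,c=pickle.load(open('w26.pkl','rb'))
A=unproj(s,c,[[312.5,140.8]],90)[0]; print(A)
A=(A[:2]+np.array([631.2,-46.8]))/2;print(A)
arcA(A,[-.175])
"
```

```text
[630.87957865 -47.0401109   90.        ]
[631.03978932 -46.92005545]
[-8.4, 9.0] -0.175
```

Call:
{"op": "carry_out", "data": {
  "rows": [
    [-8.4, 9, 0, 0.002, 0.005, -0.175],
    [-8.4, 9, -10, 0.002, 0.005, -0.175],
    [-8.4, 9, -22, 0.002, 0.005, -0.175],
    [-8.4, 9, -32, 0.002, 0.005, -0.175],
    [-8.4, 9, -32, 0.002, 0.005, -0.175]
  ]
}}

```text
t: 36.7
tcp_pos: [571.4, -78.6, 101.4]
tcp_rot: [[0.885, 0.465, -0.002], [0.465, -0.885, -0.0], [-0.002, -0.001, -1.0]]
ft_force: [0.2, -0.1, -2.0]
width: 18.2
```

```bash
python3 -c "
from h import *
st();look(27)
"
```

```text
t 36.7 p [571.4 -78.6 101.4] w 18.2 f [ 0.2 -0.1 -2. ]
[[0.885, 0.465, -0.002], [0.465, -0.885, -0.0], [-0.002, -0.001, -1.0]] [-30.0, 34.1, 46.4, 107.8, -31.2, 51.6, -30.7]
mz 0.02 yaw 27.7
```

View pics/w27c.png

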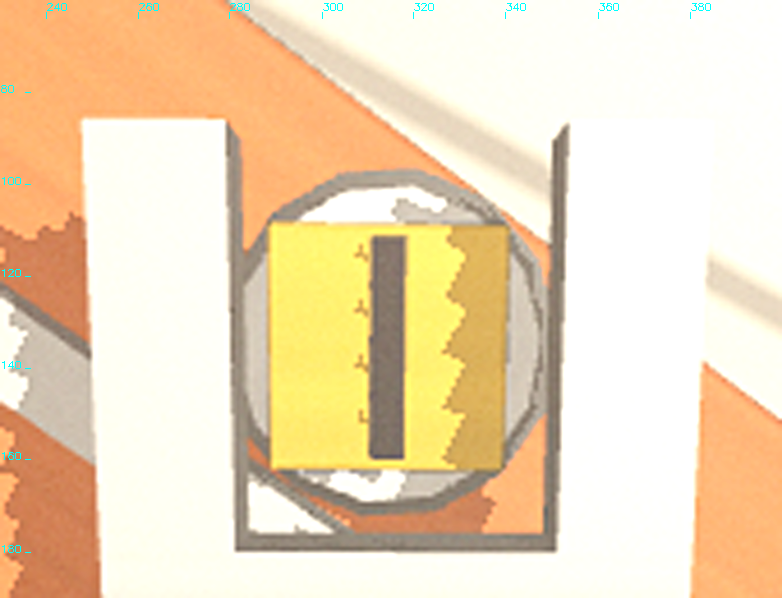

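Call:
{"op": "carry_out", "data": {
  "rows": [
    [1.5, 1.5, -4, 0, 0, 0],
    [1.5, 1.5, -9, 0, 0, 0],
    [1.5, 1.5, -14, 0, 0, 0],
    [1.5, 1.5, -18, 0, 0, 0],
    [1.5, 1.5, -20.5, 0, 0, 0]
  ]
}}

```text
t: 37.38
tcp_pos: [573.2, -77.3, 81.2]
tcp_rot: [[0.886, 0.465, -0.001], [0.465, -0.886, -0.0], [-0.001, -0.0, -1.0]]
ft_force: [-0.1, -0.2, -1.6]
width: 18.8
```

```bash
python3 -c "
from h import *
st();look(28)
arc((66.9,-.5),[-.14,-.28,-.42,-.56,-.7])
"
```

```text
t 37.38 p [573.2 -77.3  81.2] w 18.8 f [-0.1 -0.2 -1.6]
[[0.886, 0.465, -0.001], [0.465, -0.886, -0.0], [-0.001, -0.0, -1.0]] [-29.1, 35.7, 45.0, 108.4, -32.8, 49.6, -29.7]
mz -0.02 yaw 27.7
axis [632.1 -45.7  80.9]
[np.float64(-3.8), np.float64(8.5), 0, 0, 0, -0.14]
[np.float64(-6.4), np.float64(17.5), 0, 0, 0, -0.28]
[np.float64(-7.7), np.float64(26.8), 0, 0, 0, -0.42]
[np.float64(-7.7), np.float64(36.2), 0, 0, 0, -0.56]
[np.float64(-6.4), np.float64(45.4), 0, 0, 0, -0.7]
```

View pics/w28c.png

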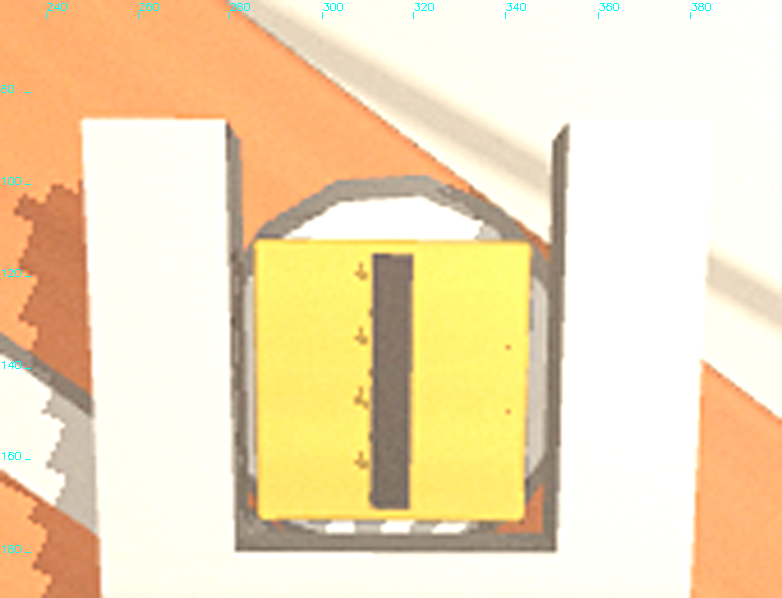

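Call:
{"op": "carry_out", "data": {
  "rows": [
    [-3.8, 8.5, 0, 0, 0, -0.14],
    [-6.4, 17.5, 0, 0, 0, -0.28],
    [-7.7, 26.8, 0, 0, 0, -0.42],
    [-7.7, 36.2, 0, 0, 0, -0.56],
    [-6.4, 45.4, 0, 0, 0, -0.7]
  ]
}}

```text
t: 38.05
tcp_pos: [566.6, -31.8, 81.1]
tcp_rot: [[0.976, -0.22, -0.001], [-0.22, -0.976, 0.0], [-0.001, 0.0, -1.0]]
ft_force: [1.3, -2.0, -4.0]
width: 18.1
```

```bash
python3 -c "
from h import *
st();look(29)
arcA((632,-45.8),[-.14,-.28,-.42,-.56,-.7])
"
```

```text
t 38.05 p [566.6 -31.8  81.1] w 18.1 f [ 1.3 -2.  -4. ]
[[0.976, -0.22, -0.001], [-0.22, -0.976, 0.0], [-0.001, 0.0, -1.0]] [-40.3, 39.7, 55.8, 110.3, -41.4, 52.9, -66.4]
mz -0.01 yaw -12.7
[2.5, 8.5] -0.14
[6.4, 17.0] -0.28
[11.4, 24.9] -0.42
[17.5, 32.0] -0.56
[24.5, 38.2] -0.7
```

View pics/w29c.png

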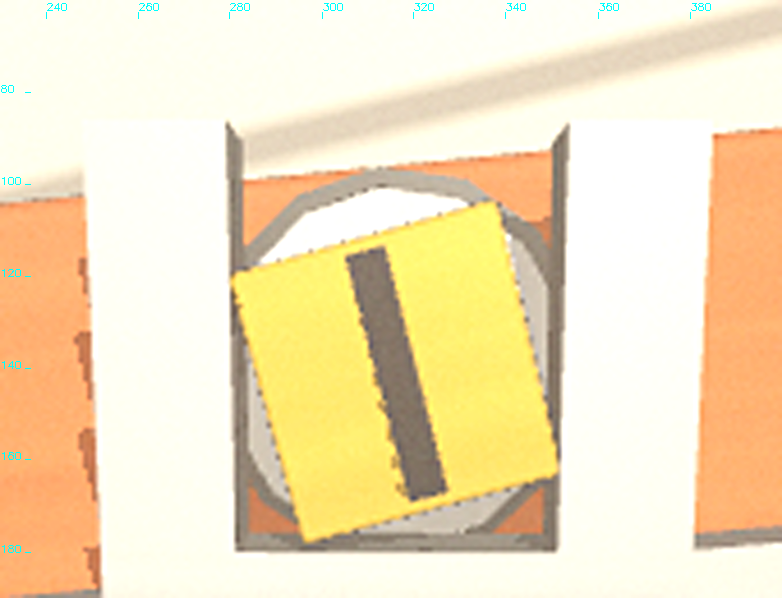

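Call:
{"op": "carry_out", "data": {
  "rows": [
    [2.5, 8.5, 0, 0, 0, -0.14],
    [6.4, 17, 0, 0, 0, -0.28],
    [11.4, 24.9, 0, 0, 0, -0.42]
  ]
}}

```text
t: 38.48
tcp_pos: [578.5, -6.2, 80.9]
tcp_rot: [[0.797, -0.605, -0.001], [-0.605, -0.797, 0.0], [-0.001, 0.001, -1.0]]
ft_force: [0.4, -3.0, -2.6]
width: 17.7
```

```bash
python3 -c "
from h import *
st();look(30)
arcA((632,-45.8),[-.14,-.28,-.42,-.5,-.55])
"
```

```text
t 38.48 p [578.5  -6.2  80.9] w 17.7 f [ 0.4 -3.  -2.6]
[[0.797, -0.605, -0.001], [-0.605, -0.797, 0.0], [-0.001, 0.001, -1.0]] [-45.1, 44.1, 61.5, 108.9, -46.9, 56.9, -89.1]
mz -0.03 yaw -37.2
[5.9, 6.8] -0.14
[13.0, 12.9] -0.28
[20.8, 18.0] -0.42
[25.6, 20.4] -0.5
[28.7, 21.7] -0.55
```

Call:
{"op": "carry_out", "data": {
  "rows": [
    [5.9, 6.8, 0, 0, 0, -0.14],
    [13, 12.9, 0, 0, 0, -0.28],
    [20.8, 18, 0, 0, 0, -0.42],
    [20.8, 18, 0, 0, 0, -0.42]
  ]
}}

```text
t: 39.02
tcp_pos: [599.3, 12.5, 80.2]
tcp_rot: [[0.48, -0.877, -0.003], [-0.877, -0.48, -0.001], [-0.001, 0.003, -1.0]]
ft_force: [-0.3, 0.3, -1.3]
width: 17.7
```

```bash
python3 -c "
from h import *
st();look(31)
arcA((632,-45.8),[-.05,-.1,-.15,-.2])
"
```

```text
t 39.02 p [599.3  12.5  80.2] w 17.7 f [-0.3  0.3 -1.3]
[[0.48, -0.877, -0.003], [-0.877, -0.48, -0.001], [-0.001, 0.003, -1.0]] [-47.7, 49.4, 66.2, 105.9, -51.9, 61.9, -111.9]
mz -0.04 yaw -61.3
[3.1, 1.7] -0.05
[6.1, 3.1] -0.1
[9.2, 4.4] -0.15
[12.4, 5.5] -0.2
```

View pics/w31c.png

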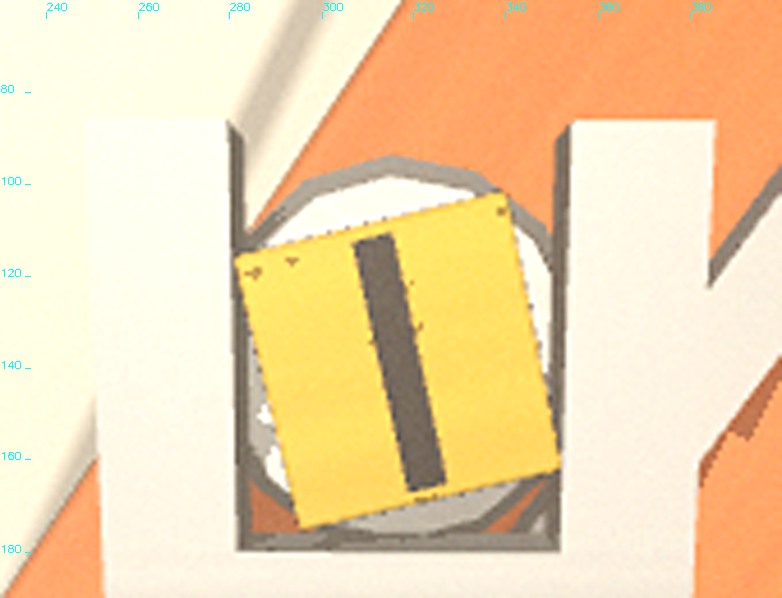

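Call:
{"op": "carry_out", "data": {
  "rows": [
    [3.1, 1.7, 0, 0, 0, -0.05],
    [6.1, 3.1, 0, 0, 0, -0.1],
    [9.2, 4.4, 0, 0, 0, -0.15],
    [9.2, 4.4, 0, 0, 0, -0.15]
  ]
}}

```text
t: 39.58
tcp_pos: [608.1, 16.3, 80.3]
tcp_rot: [[0.348, -0.938, -0.002], [-0.938, -0.348, 0.0], [-0.001, 0.002, -1.0]]
ft_force: [-1.6, -1.9, -1.5]
width: 18.1
```

```bash
python3 -c "
from h import *
st();look(32)
arcA((632,-45.8),[-.03,-.06])
"
```

```text
t 39.58 p [608.1  16.3  80.3] w 18.1 f [-1.6 -1.9 -1.5]
[[0.348, -0.938, -0.002], [-0.938, -0.348, 0.0], [-0.001, 0.002, -1.0]] [-47.9, 51.0, 67.4, 104.6, -53.3, 63.5, -120.0]
mz 0.11 yaw -69.6
[2.1, 1.1] -0.03
[4.0, 1.7] -0.06
```

View pics/w32c.png

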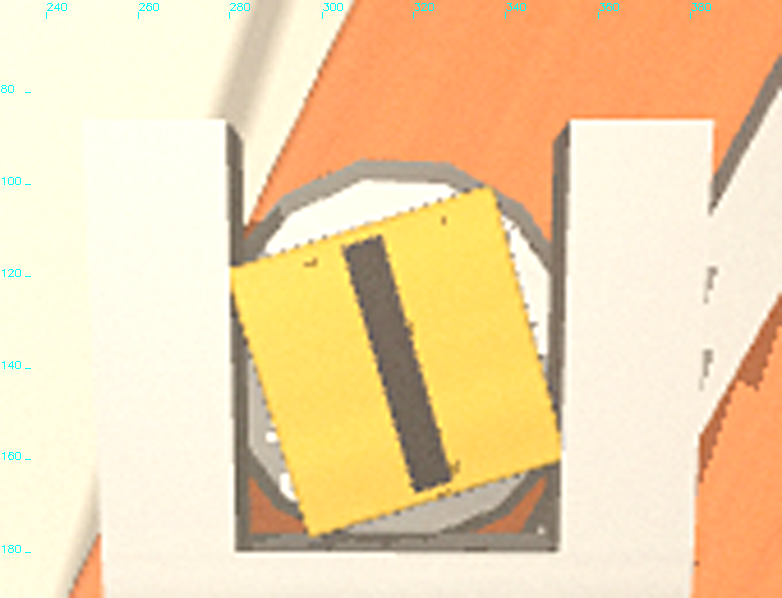

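Call:
{"op": "carry_out", "data": {
  "rows": [
    [2.1, 1.1, 0, 0, 0, -0.03],
    [4, 1.7, 0, 0, 0, -0.06],
    [4, 1.7, 0, 0, 0, -0.06]
  ]
}}

```text
t: 40.0
tcp_pos: [611.9, 17.4, 80.3]
tcp_rot: [[0.29, -0.957, -0.003], [-0.957, -0.29, -0.0], [-0.0, 0.003, -1.0]]
ft_force: [-2.8, -4.6, -1.8]
width: 18.1
```

```bash
python3 -c "
from h import *
st();look(33)
arcA((632,-45.8),[.06,.12,.19,.26,.31])
"
```

```text
t 40.0 p [611.9  17.4  80.3] w 18.1 f [-2.8 -4.6 -1.8]
[[0.29, -0.957, -0.003], [-0.957, -0.29, -0.0], [-0.0, 0.003, -1.0]] [-47.9, 51.7, 67.9, 104.0, -53.7, 64.2, -123.4]
mz 0.25 yaw -73.1
[-3.6, -0.7] 0.06
[-7.3, -2.2] 0.12
[-11.5, -4.3] 0.19
[-15.5, -6.6] 0.26
[-18.3, -8.5] 0.31
```

Call:
{"op": "carry_out", "data": {
  "rows": [
    [-3.6, -0.7, 0, 0, 0, 0.06],
    [-7.3, -2.2, 0, 0, 0, 0.12],
    [-11.5, -4.3, 0, 0, 0, 0.19],
    [-15.5, -6.6, 0, 0, 0, 0.26],
    [-18.3, -8.5, 0, 0, 0, 0.31]
  ]
}}

```text
t: 40.67
tcp_pos: [594.0, 10.0, 80.4]
tcp_rot: [[0.571, -0.821, -0.001], [-0.821, -0.571, 0.0], [-0.001, 0.001, -1.0]]
ft_force: [0.1, 0.2, -2.3]
width: 18.4
```

```bash
python3 -c "
from h import *
st();look(34)
"
```

```text
t 40.67 p [594.   10.   80.4] w 18.4 f [ 0.1  0.2 -2.3]
[[0.571, -0.821, -0.001], [-0.821, -0.571, 0.0], [-0.001, 0.001, -1.0]] [-47.2, 47.8, 64.8, 106.7, -50.4, 60.4, -106.4]
mz 0.04 yaw -55.2
```

View pics/w34c.png

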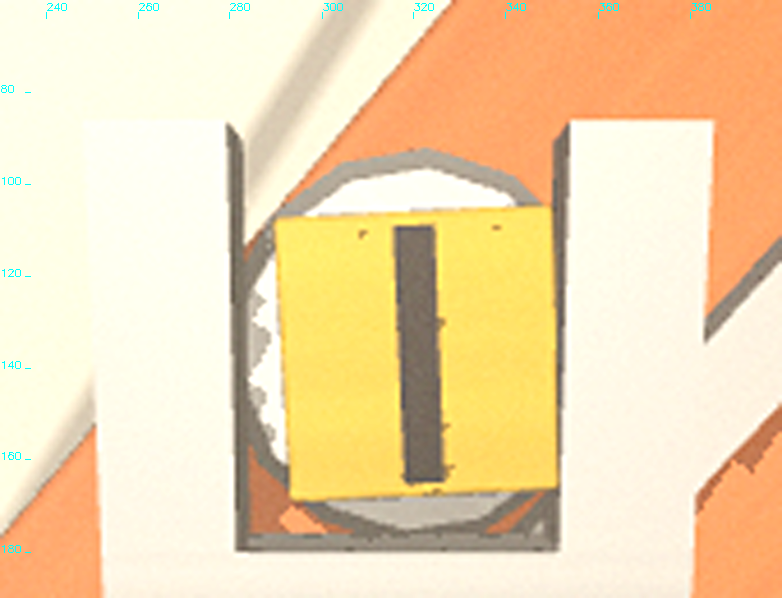

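Call:
{"op": "carry_out", "data": {
  "rows": [
    [-0.6, -0.4, 0, 0, 0, 0],
    [-0.6, -0.4, 10, 0, 0, 0],
    [-0.6, -0.4, 30, 0, 0, 0],
    [-0.6, -0.4, 60, 0, 0, 0],
    [-0.6, -0.4, 90, 0, 0, 0.1]
  ]
}}

```text
t: 41.35
tcp_pos: [593.3, 8.9, 172.7]
tcp_rot: [[0.652, -0.758, -0.001], [-0.758, -0.652, -0.001], [-0.0, 0.001, -1.0]]
ft_force: [-0.3, 0.6, -2.6]
width: 17.9
```

Call:
{"op": "carry_out", "data": {
  "rows": [
    [-2, 18, 0, 0, 0, 0.17],
    [-4, 36, 0, 0, 0, 0.34],
    [-6, 54, 0, 0, 0, 0.51],
    [-8, 72, 0, 0, 0, 0.68],
    [-10, 90, 0, 0, 0, 0.85]
  ]
}}

```text
t: 41.98
tcp_pos: [583.7, 99.2, 174.2]
tcp_rot: [[1.0, -0.006, 0.001], [-0.006, -1.0, -0.001], [0.001, 0.001, -1.0]]
ft_force: [-0.1, 0.6, -2.2]
width: 18.2
```

Call:
{"op": "carry_out", "data": {
  "rows": [
    [-2, 18, 0, 0, 0, 0.17],
    [-4, 36, 0, 0, 0, 0.34],
    [-6, 54, 0, 0, 0, 0.51],
    [-8, 72, 0, 0, 0, 0.68],
    [-10, 90, 0, 0, 0, 0.85]
  ]
}}

```text
t: 42.6
tcp_pos: [574.1, 189.2, 175.8]
tcp_rot: [[0.661, 0.75, 0.003], [0.75, -0.661, 0.0], [0.002, 0.002, -1.0]]
ft_force: [0.7, -0.2, -2.2]
width: 18.3
```

```bash
python3 -c "
from h import *
st()
"
```

```text
t 42.6 p [574.1 189.2 175.8] w 18.3 f [ 0.7 -0.2 -2.2]
[[0.661, 0.75, 0.003], [0.75, -0.661, 0.0], [0.002, 0.002, -1.0]] [-55.5, 30.3, 46.5, 100.4, -25.0, 60.0, -41.5]
```

Call:
{"op": "carry_out", "data": {
  "rows": [
    [-3, 22, 0, 0, 0, 0.18],
    [-6, 44, 0, 0, 0, 0.36],
    [-9, 66, 0, 0, 0, 0.54],
    [-12, 88, 0, 0, 0, 0.72],
    [-15, 107, 0, 0, 0, 0.9]
  ]
}}

```text
t: 43.22
tcp_pos: [559.6, 296.5, 177.2]
tcp_rot: [[-0.182, 0.983, 0.003], [0.983, 0.182, 0.002], [0.002, 0.004, -1.0]]
ft_force: [0.8, 0.3, -2.0]
width: 18.3
```

```bash
python3 -c "
from h import *
import pickle
st()
s,c=snap('wrist','w40.png');pickle.dump((s,c),open('w40.pkl','wb'))
"
```

```text
t 43.23 p [559.6 296.5 177.2] w 18.3 f [ 0.8  0.3 -2. ]
[[-0.182, 0.983, 0.003], [0.983, 0.182, 0.002], [0.002, 0.004, -1.0]] [-54.8, 29.5, 32.3, 95.6, -17.7, 59.8, -6.5]
```

View pics/w40.png

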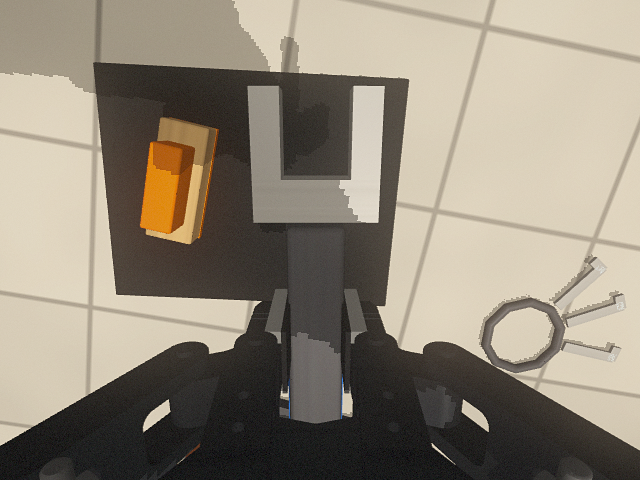

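Call:
{"op": "carry_out", "data": {
  "rows": [
    [0, 2, -50, 0, 0, 0],
    [0, 2, -100, 0, 0, 0],
    [0, 2, -140, 0, 0, 0],
    [0, 2, -160, 0, 0, 0],
    [0, 2, -163, 0, 0, 0]
  ]
}}

```text
t: 43.9
tcp_pos: [559.0, 301.0, 13.8]
tcp_rot: [[-0.191, 0.982, 0.002], [0.982, 0.191, 0.003], [0.002, 0.003, -1.0]]
ft_force: [0.4, 0.6, -1.2]
width: 18.5
```

Call:
{"op": "carry_out", "data": {
  "rows": [
    [0, 0, -1, 0, 0, 0],
    [0, 0, -2, 0, 0, 0],
    [0, 0, -3, 0, 0, 0],
    [0, 0, -3, 0, 0, 0]
  ]
}}

```text
t: 44.4
tcp_pos: [559.1, 301.2, 11.3]
tcp_rot: [[-0.191, 0.982, 0.003], [0.982, 0.191, 0.003], [0.003, 0.004, -1.0]]
ft_force: [0.5, -0.5, -1.8]
width: 18.1
```

Call:
{"op": "carry_out", "data": {
  "rows": [
    [0, 0, -1, 0, 0, 0],
    [0, 0, -2.5, 0, 0, 0],
    [0, 0, -4, 0, 0, 0],
    [0, 0, -4, 0, 0, 0]
  ]
}}

```text
t: 44.9
tcp_pos: [559.1, 301.2, 7.2]
tcp_rot: [[-0.191, 0.982, 0.003], [0.982, 0.191, 0.003], [0.003, 0.004, -1.0]]
ft_force: [-0.0, 1.0, -1.8]
width: 17.9
```

Call:
{"op": "carry_out", "data": {
  "rows": [
    [0, 0, -0.5, 0, 0, 0],
    [0, 0, -1, 0, 0, 0],
    [0, 0, -1, 0, 0, 0]
  ]
}}

```text
t: 45.28
tcp_pos: [559.2, 301.2, 7.0]
tcp_rot: [[-0.191, 0.982, 0.003], [0.982, 0.191, 0.004], [0.003, 0.003, -1.0]]
ft_force: [-2.6, -0.5, 6.8]
width: 18.0
```

Call:
{"op": "carry_out", "data": {
  "rows": [
    [0, 0, 0, 0, 0, 0],
    [0, 0, 0, 0, 0, 0],
    [0, 0, 0, 0, 0, 0],
    [0, 0, 0, 0, 0, 0],
    [0, 0, 0, 0, 0, 0]
  ],
  "hand": 0
}}

```text
t: 45.9
tcp_pos: [559.1, 301.2, 6.9]
tcp_rot: [[-0.191, 0.982, 0.003], [0.982, 0.191, 0.004], [0.003, 0.003, -1.0]]
ft_force: [-0.5, 0.5, -0.2]
width: 85.3
```

Call:
{"op": "carry_out", "data": {
  "rows": [
    [0, 0, 30, 0, 0, 0],
    [0, 0, 70, 0, 0, 0],
    [0, 0, 120, 0, 0, 0],
    [0, -40, 170, 0, 0, 0],
    [0, -80, 200, 0, 0, 0]
  ]
}}

```text
t: 46.52
tcp_pos: [559.7, 220.8, 209.4]
tcp_rot: [[-0.192, 0.981, 0.005], [0.981, 0.192, 0.005], [0.004, 0.006, -1.0]]
ft_force: [0.8, 0.4, -0.0]
width: 85.3
```

```bash
python3 -c "
from h import *
st()
s,c=snap('wrist','w41.png')
s,c=snap('scene','s41.png');crop(c,'s41c.png',170,110,450,330,2.8)
s,c=snap('top','t41.png')
"
```

```text
t 46.52 p [559.7 220.8 209.4] w 85.3 f [ 0.8  0.4 -0. ]
[[-0.192, 0.981, 0.005], [0.981, 0.192, 0.005], [0.004, 0.006, -1.0]] [-51.1, 24.5, 34.2, 98.4, -15.6, 61.4, -0.8]
```

View pics/w41.png

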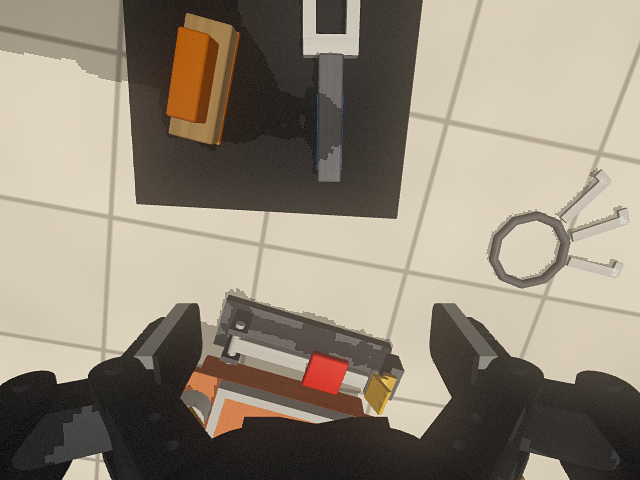

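View pics/s41c.png

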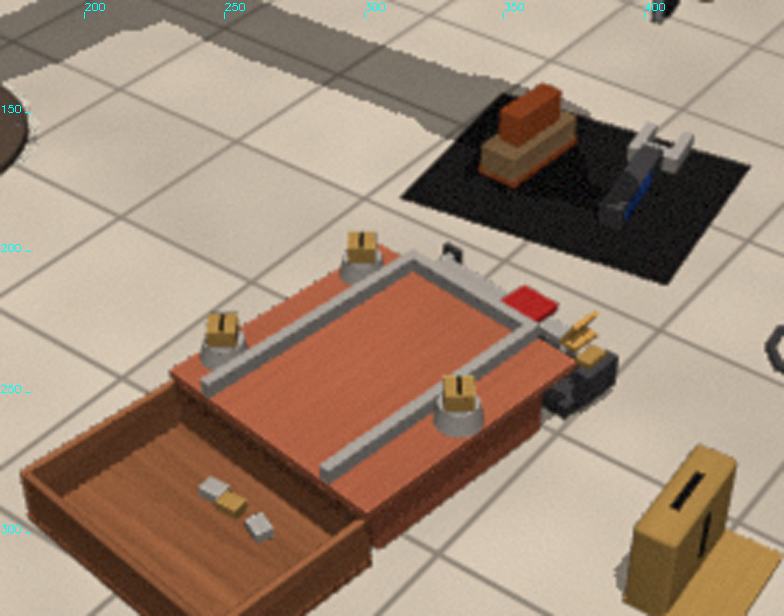

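Call:
{"op": "carry_out", "data": {
  "rows": [
    [0, -50, 40, 0, 0, 0],
    [0, -100, 80, 0, 0, 0],
    [0, -150, 120, 0, 0, 0],
    [0, -200, 120, 0, 0, 0],
    [0, -250, 120, 0, 0, 0]
  ]
}}

```text
t: 47.3
tcp_pos: [560.8, -31.9, 329.4]
tcp_rot: [[-0.188, 0.982, 0.007], [0.982, 0.188, 0.006], [0.005, 0.008, -1.0]]
ft_force: [-0.7, -1.1, -0.5]
width: 85.5
```

Call:
{"op": "carry_out", "data": {
  "rows": [
    [0, -50, 0, 0, 0, 0],
    [0, -80, 0, 0, 0, 0],
    [0, -80, 0, 0, 0, 0],
    [0, -80, 0, 0, 0, 0]
  ]
}}

```text
t: 47.8
tcp_pos: [561.1, -110.1, 328.6]
tcp_rot: [[-0.189, 0.982, 0.006], [0.982, 0.189, 0.007], [0.006, 0.007, -1.0]]
ft_force: [0.6, 1.1, -0.2]
width: 85.4
```

```bash
python3 -c "
from h import *
import pickle
st()
s,c=snap('wrist','w42.png');pickle.dump((s,c),open('w42.pkl','wb'))
R=cv2.Rodrigues(np.array([0,0,np.radians(-7.25)]))[0]
P=np.array([[-78,65,90],[-78,-65,90],[78,0,90],[25,128,54]])@R.T+[553.5,-35.7,0]
q=proj(s,c,P);print(q)
ims=[]
im=cv2.cvtColor(c['frame'],cv2.COLOR_RGB2BGR)
for u,v in q.astype(int):
    ims.append(cv2.resize(im[max(v-20,0):v+20,u-20:u+20],(300,300),interpolation=cv2.INTER_CUBIC))
cv2.imwrite('pics/w42m.png',np.vstack([np.hstack(ims[:2]),np.hstack(ims[2:])]))
"
```

```text
t 47.8 p [ 561.1 -110.1  328.6] w 85.4 f [ 0.6  1.1 -0.2]
[[-0.189, 0.982, 0.006], [0.982, 0.189, 0.007], [0.006, 0.007, -1.0]] [-27.0, 16.7, 43.4, 93.4, -12.3, 74.5, 29.5]
[[261.1790572   25.48359186]
 [224.20106535 167.21592051]
 [398.4619872  153.23316424]
 [387.7852163    3.59183982]]
```

View pics/w42.png

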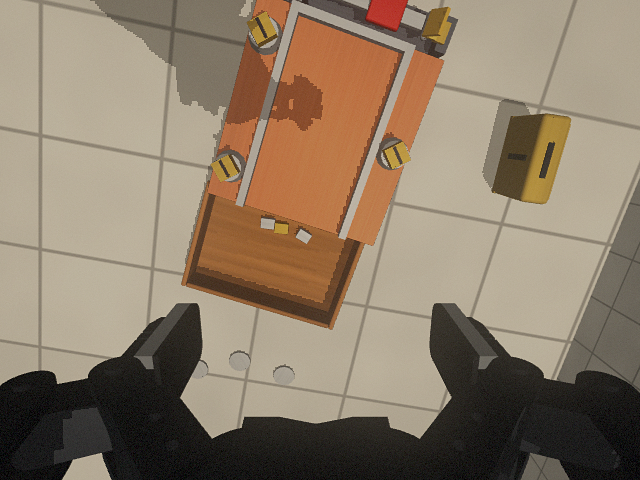

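View pics/w42m.png

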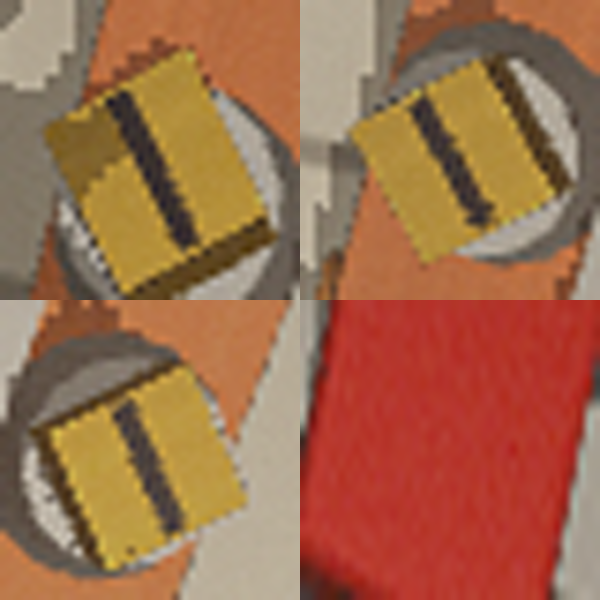

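```bash
python3 -c "
from h import *
import pickle
s,c=pickle.load(open('w42.pkl','rb'))
R=cv2.Rodrigues(np.array([0,0,np.radians(-7.25)]))[0]
for x,y in [(-78,65),(-78,-65),(78,0)]:
    d=8*np.array([.7071,-.7071,0]); P=(np.array([[x,y,90]])+np.array([d,-d]))@R.T+[553.5,-35.7,0]
    q=proj(s,c,P);v=q[1]-q[0];print(np.degrees(np.arctan2(-v[0],-v[1])))
"
```

```text
26.04019140827362
29.337677604471402
23.621767089871494
```

```bash
python3 -c "
from h import *
print(env.sign_off()); st()
"
```

```text
the job is handed in; nothing more can be done
None
the job is handed in; nothing more can be done
```

I finished the job in the order asked and handed it in at about 48 s, with the arm clear of everything. The hand-in gives no verdict.

- **Chips:** I pushed the three chips present off the open end with the scraper. The last pictures show all three in the crate and the channel empty.
- **Lever:** I pressed it to the bottom stop with about 11–13 N. It stayed level after I let go and in the last pictures.
- **Screws:** I turned b, a and c in that order with the forked key until each met its stop. Screws a and c were already turned about 15° and 10° at the start. Final line angles in the picture were 26.1°, 28.1° and about 24.3° for b, a and c, against 26.0°, 29.3° and 23.6° expected when home. The differences are about 1° at most, which is within how well I can read the picture, and all three also passed the close-up check.
- **Tools:** Both are back on the mat where they started, the scraper standing on its blade and the key flat. I saw no knock and no loss of grip.
- **Bystanders:** I never went near the tokens or the key ring. They looked undisturbed in the pictures, but I did not measure their positions.

No check failed.

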